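# Put the slide boxes away in the desiccator cabinet

## Robot

A 6-joint arm with a two-finger parallel gripper is mounted at the origin on the work surface. World frame = base frame: x ahead of the robot, y to its left, z up, the work surface at z = 0. Lengths are in m, angles in rad, forces in N, time in s.
With the tool pointing down it reaches from about 0.375 to 0.9 m from the base axis. Payload 3.1 kg.
Tool frame: the origin (TCP) lies at the very end of the fingers, on their centre line; the grasp point (between the pads) lies 19 mm behind it (r.pinch_z is the z of the grasp point in the tool frame, in m); z points along the fingers, y is the line along which they close (so a half turn about z gives the same grasp; the last joint's range is limited). The gripper opens to 85 mm and grips with 20 to 120 N. Pads are 22 mm wide; open, the fingers measure 114 mm over their backs; the gripper's body (76 mm by 85 mm) begins 54 mm behind the grasp point. The pads swing forward as they close: fully open they stand 13 mm farther back than shut.
Start: joints at [-1.302, 0.527, 1.433, -0, 1.181, -0.178], TCP at [0.271, -0.563, 0.231] pointing down, gripper open.
Joint ranges: [-3.08, 3.08], [-0.75, 2.2], [0.22, 2.44], [-1.43, 4.57], [0, 2.65], [-2.85, 2.85]. Speed limits (rad/s): [2.79, 2.79, 3.14, 3.14, 3.14, 3.14].

## Interface

Orientations are given as a unit quaternion [x, y, z, w].
In Python, from plant import sensors, viewer, job, r gives the robot as it stands.
- The arm moves only by the shell command python3 -m jog 'ROWS' [FORCE]. ROWS is JSON, a list that holds one entry, the list of rows, each a list of 7 numbers: the shift along the tool's x, y, z in m, then the turn, a rotation vector about the tool's x, y, z in degrees, then the finger opening in m, from 0 to 0.0854. In form: [[[tx, ty, tz, ax, ay, az, fingers], ...]]. A call has 1 to 20 rows; each row shifts and turns the commanded pose from where the row before left it, along the tool's axes as they then stand; what a row does not reach is not made up. A row lasts 1/8 s, in which the tool goes at most 62.5 mm and 10.7 degrees, less where a joint would pass 70% of its speed; a pose out of reach is approached as far as the arm can. A call is refused whole if a number of a shift passes 0.0625 or a number of a turn 10.7, either way. A call with a gripper value outside its range is refused whole. The fingers move at their own pace and stop on an object; FORCE is the grip in N (left out, the last holds). Time passes only in rows, so rows that do not move let the fingers close. It gives the time, the measured TCP pose, the force, the opening and the grip force at its end, in the units of the state.
- sensors.observe(): the state, without advancing time (a new reading comes with each control period).
- viewer.read_camera(name): name is "scene" or "top"; returns a dict with "frame" (480x640x3 uint8, red, green, blue), "range_z" (480x640 float32, m along the optical axis (not along the pixel's ray), 0 where there is no reading), "vfov" (degrees; the focal length in pixels is half the picture's height over the tangent of half this angle, whatever the lens; pixels are square), "cx", "cy" (the principal point, pixels), "view" (4x4, takes a point from world to camera coordinates). Camera axes: x right, y down, z forward; pixel columns grow to the right and rows downward; lengths in m; the calibration is good to about 2 mm. A picture is of the moment at which its call begins.
- job.sign_off(): hands the job in; it is judged then, once.
The state is a dict: "clock": time; "q": joint angles; "joint_vel": joint speeds; "joint_torque": joint torques, N m; "eef_pos": TCP position; "orientation": TCP orientation; "ft_force": force on the tool from outside, world axes, zero at the start; "torque": the same for the moment, N m; "width": opening from 0.0 (shut) to 1.0 (fully open); "grip_force": force on a finger pad.
Only numpy, scipy, OpenCV 4.12 (cv2) and the standard library are available. Lean on these libraries where they do the work, as an engineer would, in place of code of your own. Each camera call takes 0.05 s, during which the arm holds its last target. There are 200 camera calls.

## Task

Put every slide box that is lying on the bench away in the clear desiccator cabinet: open its door wide, stand each box on its long edge (they are too wide to grip lying flat; the curb in front of the sink is there to tip them up against) and slide it fully home into a bay of its own, long edge down, then shut the door fully. Do not knock over the beaker.

Things in the scene. Friction and masses are not known exactly. Their poses are not given: they have to be found in the camera images.
- curb: Fixed straight black curb between bench and sink, 40 mm high, 22 mm thick, 500 mm long. Origin: middle of its front (robot-side) face at bench level; x points away from the robot, into the curb; y along it; the front face is the plane x = 0. Behind it a sink rim 16 mm high and, from 0.18 m behind the face at y = 0.06, a tap 240 mm high.
- slide_box1: Slide box, rigid white plastic case, 130 x 100 x 20 mm, 0.10 to 0.20 kg, or absent (None). Origin: its centre; x along the 130 mm, y along the 100 mm, z through the 20 mm thickness. Starts flat, long side roughly along the curb, at least 10 mm from it. A fingertip pressing its edge with 15 N grips it enough to lift that edge. Stands on a long edge (y axis vertical, 100 mm high, either edge down).
- slide_box2: Slide box, rigid white plastic case, 130 x 100 x 20 mm, 0.10 to 0.20 kg, or absent (None). Origin: its centre; x along the 130 mm, y along the 100 mm, z through the 20 mm thickness. Starts flat, long side roughly along the curb, at least 10 mm from it. A fingertip pressing its edge with 15 N grips it enough to lift that edge. Stands on a long edge (y axis vertical, 100 mm high, either edge down).
- slide_box3: Slide box, rigid white plastic case, 130 x 100 x 20 mm, 0.10 to 0.20 kg, or absent (None). Origin: its centre; x along the 130 mm, y along the 100 mm, z through the 20 mm thickness. Starts flat, long side roughly along the curb, at least 10 mm from it. A fingertip pressing its edge with 15 N grips it enough to lift that edge. Stands on a long edge (y axis vertical, 100 mm high, either edge down).
- cab: Fixed clear acrylic cabinet with white trim, 156 deep (x) x 160 wide (y) x 126 mm high. Origin: centre of its underside; x from front to back, z up. Walls, roof and floor 6 mm thick: inner floor 6 mm, underside of roof 120 mm above the bench. Front plane (door seat) at x = -0.078, inside of the back wall at x = 0.072. Four bays inside, see the bay points.
- bay1 (a point): Centre of the floor mouth of bay 1 of 4, counted from the left (+y) end, on the cabinet's front plane, 6 mm above the bench, axes as the cabinet's (x into the bay). Bays are 34 mm wide, 38 mm apart, parted by clear dividers 4 mm thick, 75 mm high, from 16 mm behind the front plane. Home: on its long edge, length along x, box centre 60 to 85 mm behind this point.
- bay2 (a point): Centre of the floor mouth of bay 2 of 4, counted from the left (+y) end, on the cabinet's front plane, 6 mm above the bench, axes as the cabinet's (x into the bay). Bays are 34 mm wide, 38 mm apart, parted by clear dividers 4 mm thick, 75 mm high, from 16 mm behind the front plane. Home: on its long edge, length along x, box centre 60 to 85 mm behind this point.
- bay3 (a point): Centre of the floor mouth of bay 3 of 4, counted from the left (+y) end, on the cabinet's front plane, 6 mm above the bench, axes as the cabinet's (x into the bay). Bays are 34 mm wide, 38 mm apart, parted by clear dividers 4 mm thick, 75 mm high, from 16 mm behind the front plane. Home: on its long edge, length along x, box centre 60 to 85 mm behind this point.
- bay4 (a point): Centre of the floor mouth of bay 4 of 4, counted from the left (+y) end, on the cabinet's front plane, 6 mm above the bench, axes as the cabinet's (x into the bay). Bays are 34 mm wide, 38 mm apart, parted by clear dividers 4 mm thick, 75 mm high, from 16 mm behind the front plane. Home: on its long edge, length along x, box centre 60 to 85 mm behind this point.
- cab_door (a joint): The door: 0 shut, grows as it opens, to 2.0 rad; may start up to 0.2 ajar. Vertical hinge at the cabinet's left edge (+y, as the robot sees it); the free edge swings towards the robot, then left. Clear panel 158 mm wide, 122 mm high, 8 mm thick. It stays where it is left (hinge friction 0.1 N m).
- door_handle (a point): On the door's handle, a cranked steel pull of 12 mm round bar: it leaves the door 50 mm above the bench, then rises upright to a free end 118 mm above the bench, its axis 35 mm in front of the door's outer face. This point is on the upright part, 85 mm above the bench, and moves with the door; with the door shut it lies at x -0.043, y -0.132 from the hinge in the cabinet's axes.
- door_hinge (a point): Point on the door's vertical hinge axis, at the front left edge of the cabinet, 2 mm above the bench; does not move with the door.
- beaker: Loose glass beaker, 64 mm wide, 75 mm high, near the right end of the curb; origin centre of its underside, z up. To be left standing.
Things that resemble listed ones, but are neither listed nor needed, are in the scene too. What is shaped like the slide_box3 but brown is not meant.

How it is judged:
On the way, in this order (a step that is already met when the one before it is completed fails the run):
1. the cabinet door is opened wide (more than 1.2 rad) (value of joint cab_door above 1.2 rad), for 0.2 s.
2. every slide box stands on its long edge, fully home in a bay, let go (x of slide_box1 in the frame of cab between -0.019 and 0.02 m and y of slide_box1 in the frame of cab between -0.074 and 0.074 m and z of slide_box1 in the frame of cab between 0.048 and 0.066 m and angle between slide_box1's own z axis and vertical between 1.42 and 1.72 rad and angle between slide_box1's own x axis and vertical between 1.42 and 1.72 rad and contact force between each of slide_box1, slide_box2, slide_box3 and the fingers below 0.3 N and x of slide_box2 in the frame of cab between -0.019 and 0.02 m and y of slide_box2 in the frame of cab between -0.074 and 0.074 m and z of slide_box2 in the frame of cab between 0.048 and 0.066 m and angle between slide_box2's own z axis and vertical between 1.42 and 1.72 rad and angle between slide_box2's own x axis and vertical between 1.42 and 1.72 rad and x of slide_box3 in the frame of cab between -0.019 and 0.02 m and y of slide_box3 in the frame of cab between -0.074 and 0.074 m and z of slide_box3 in the frame of cab between 0.048 and 0.066 m and angle between slide_box3's own z axis and vertical between 1.42 and 1.72 rad and angle between slide_box3's own x axis and vertical between 1.42 and 1.72 rad), for 0.2 s.
At the end, for the whole second after the job is handed in: Every slide box stands on its long edge (within about 8 degrees) on the floor of a bay of the cabinet, within the cabinet, at rest and let go, and the door is shut to within 0.05 rad (all of step 2 and linear speed of each of slide_box1, slide_box2, slide_box3 below 0.02 m/s and value of joint cab_door below 0.05 rad); the robot touches nothing.
It fails at once if the beaker is knocked over (angle between beaker's own z axis and vertical above 0.7 rad).
Of slide_box1, slide_box2, slide_box3 only 2 to 3 are there at a start; the rules pass over those that are not, and their reading is None.
At some moment in a run one of slide_box1, slide_box2, slide_box3 may be knocked a few centimetres aside while the robot is not near it.
Once in a run the grip may slacken for a moment while it holds something.
It also fails if it takes over 210 s, if anything falls off the work surface, if the arm or the gripper's body presses on something with over 40 N, if the wrist force passes 120 N, or if a joint passes its speed limit or range.

## Working session

There is one attempt and no reset: what is moved stays moved. The work goes in short steps, Python scripts to look and compute and a shell command to move; the robot and the scene stay as the last step left them, time stands still between calls to the robot, and variables do not carry over. Pictures are saved under pics/ and viewed, at most 14 in all, crops included, and the job is handed in when it is done.

```bash
ls; mkdir -p pics; python3 - <<'E'
from plant import sensors, viewer, job, r
import cv2,numpy as np
s=sensors.observe();print(s)
for n in("scene","top"):
    c=viewer.read_camera(n);cv2.imwrite(f"pics/{n}0.png",c["frame"][:,:,::-1]);print(n,c["vfov"],c["cx"],c["cy"],np.round(c["view"],3).tolist(), c["range_z"].min(),c["range_z"].max())
E
```

```text
pics
{'clock': 0.0, 'q': array([-1.30150180e+00,  5.28462213e-01,  1.43390421e+00, -6.42157715e-06,
        1.18138775e+00, -1.78475732e-01]), 'joint_vel': array([-4.81191564e-05, -1.70371028e-03,  2.85170775e-04, -2.00618699e-03,
       -1.73697143e-03,  3.47039274e-04]), 'joint_torque': array([ 8.91307136e-04, -4.42349446e+01, -1.78028226e+01, -1.08931126e-04,
        8.42567504e-03,  1.91061366e-05]), 'eef_pos': array([ 0.27044358, -0.56266649,  0.23033544]), 'orientation': array([ 9.75041395e-01,  2.22020517e-01, -5.20257093e-05, -1.07950858e-03]), 'ft_force': array([-0.23591011, -0.39355345,  0.31827582]), 'torque': array([ 0.02485202, -0.04319678, -0.01049814]), 'grip_force': 0.0, 'width': 1.0030881270126017}
scene 57.35780410566618 319.13661269297296 237.20151756414992 [[0.002, 1.0, 0.01, 0.045], [0.807, 0.004, -0.59, -0.298], [-0.59, 0.009, -0.807, 1.481], [0.0, 0.0, 0.0, 1.0]] 0.0 3.1897948
top 54.086277104376634 313.54015723034905 241.60262737662546 [[-0.004, -1.0, 0.004, -0.066], [-0.984, 0.003, -0.177, 0.474], [0.177, -0.004, -0.984, 1.321], [0.0, 0.0, 0.0, 1.0]] 0.0 2.387288
```

View pics/scene0.png

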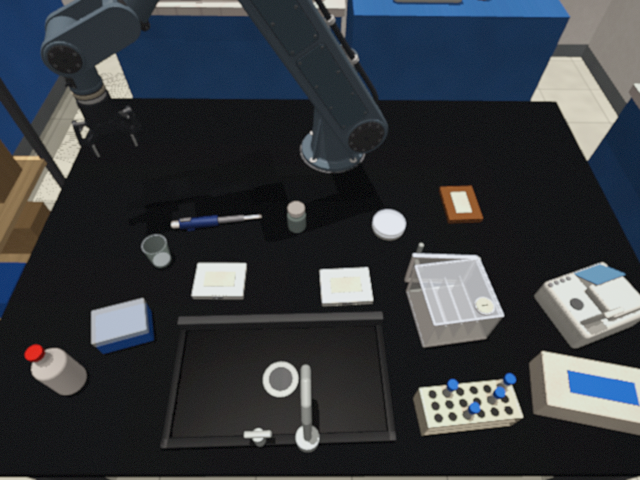

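View pics/top0.png

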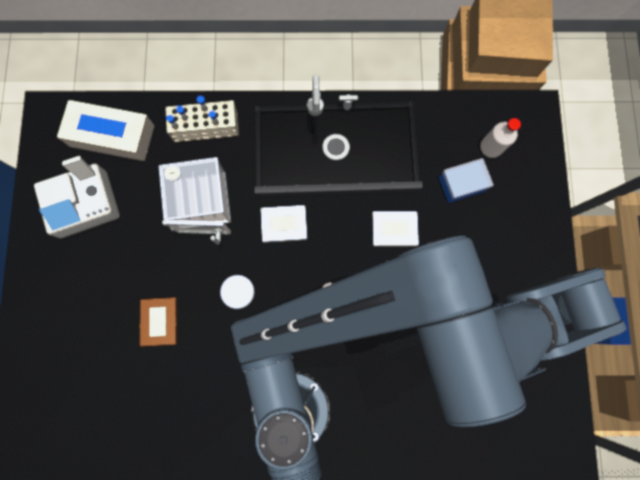

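The scene picture shows white boxes at (220,281) and (346,286). The brown box at (461,204) is the decoy, and the dish at (389,224) is round. The cabinet is at (455,295) with its handle at (420,247), and the beaker is at (156,250). The top picture shows the same two boxes at (395,228) and (284,223). I'll enlarge these to confirm.

```bash
cat > h.py <<'E'
from plant import sensors, viewer, job, r
import cv2,numpy as np
from scipy.spatial.transform import Rotation as R
def cam(n): return viewer.read_camera(n)
def ray(c,uv):
    f=240/np.tan(np.radians(c["vfov"])/2);V=c["view"];uv=np.atleast_2d(uv)
    d=np.c_[(uv[:,0]-c["cx"])/f,(uv[:,1]-c["cy"])/f,np.ones(len(uv))]@V[:3,:3]
    return -V[:3,:3].T@V[:3,3],d
def onz(c,uv,z):
    o,d=ray(c,uv);return o+d*((z-o[2])/d[:,2])[:,None]
def proj(c,P):
    f=240/np.tan(np.radians(c["vfov"])/2);q=np.atleast_2d(P)@c["view"][:3,:3].T+c["view"][:3,3]
    return np.c_[q[:,0]/q[:,2]*f+c["cx"],q[:,1]/q[:,2]*f+c["cy"]]
def tri(c1,u1,c2,u2):
    o1,d1=ray(c1,u1);o2,d2=ray(c2,u2);d1,d2=d1[0],d2[0]
    k=np.linalg.lstsq(np.c_[d1,-d2],o2-o1,rcond=None)[0];a,b=o1+k[0]*d1,o2+k[1]*d2
    return (a+b)/2,np.linalg.norm(a-b)
def world(c):
    v,u=np.mgrid[:480,:640];o,d=ray(c,np.c_[u.ravel(),v.ravel()]);return (o+d*c["range_z"].reshape(-1,1)).reshape(480,640,3)
E
python3 - <<'E'
from h import *
for n in("scene","top"):
    c=cam(n);W=world(c);h=cv2.cvtColor(c["frame"],cv2.COLOR_RGB2HSV)
    m=((h[...,1]<50)&(h[...,2]>170)).astype(np.uint8)
    for k in cv2.findContours(m,0,2)[0]:
        a=cv2.contourArea(k)
        if a<700: continue
        p=onz(c,k[:,0,:].astype(float),.02)[:,:2].astype(np.float32);rc=cv2.minAreaRect(p)
        x,y=k[:,0].mean(0).astype(int)
        print(n,(x,y),a,np.round(np.r_[rc[0],rc[1],rc[2]],4),"z",np.round(W[y,x,2],4))
c=cam("scene");t=cam("top")
A=cv2.resize(c["frame"][225:355,395:510],None,fx=3.4,fy=3.4,interpolation=2)
B=cv2.resize(t["frame"][145:250,150:240],None,fx=4.2,fy=4.2,interpolation=2)
im=np.zeros((445,770,3),np.uint8);im[:A.shape[0],:A.shape[1]]=A[:445];im[:B.shape[0],391:391+B.shape[1]]=B[:,:379];cv2.imwrite("pics/cab.png",im[:,:,::-1])
b=cv2.resize(c["frame"][225:325,130:390],None,fx=3,fy=3);cv2.imwrite("pics/box.png",b[:,:,::-1])
# beaker depth
W=world(c);print("beaker",W[240:262:5,156],"curb",[(v,np.round(W[v,u],3).tolist()) for u in(200,280,370) for v in (312,318,322)])
E
```

```text
scene (np.int64(475), np.int64(399)) 3050.5 [0.8358 0.2876 0.0853 0.2125 5.7799] z 0.0726
scene (np.int64(279), np.int64(380)) 909.5 [ 0.7842 -0.1363  0.078   0.0776  1.5989] z 0.0077
scene (np.int64(584), np.int64(385)) 4958.5 [ 0.8002  0.578   0.2205  0.1271 78.4925] z 0.0789
scene (np.int64(121), np.int64(319)) 1607.0 [ 0.6398 -0.5417  0.0886  0.1247 17.0035] z 0.067
scene (np.int64(613), np.int64(299)) 1215.0 [ 0.5693  0.7216  0.0974  0.1233 15.5015] z 0.1041
scene (np.int64(591), np.int64(310)) 1874.5 [ 0.5767  0.6567  0.1657  0.1809 20.1739] z 0.0711
scene (np.int64(351), np.int64(282)) 1600.5 [0.5367 0.022  0.1012 0.1308 3.3849] z 0.0204
scene (np.int64(214), np.int64(278)) 1566.0 [ 0.5205 -0.3097  0.0976  0.131   0.2045] z 0.0196
scene (np.int64(458), np.int64(289)) 4339.0 [0.5329 0.3111 0.2167 0.1844 7.7652] z 0.127
scene (np.int64(576), np.int64(106)) 4189.0 [-0.2343  0.8786  0.593   0.2817  0.1653] z -0.7649
scene (np.int64(112), np.int64(74)) 805.5 [-0.3691 -0.8367  0.3106  0.0838 26.422 ] z -0.7644
top (np.int64(613), np.int64(464)) 867.5 [-1.38100e-01 -8.95500e-01  1.12
[... 731 characters left out ...]
  0.2501  0.1257 78.6591] z 0.0753
top (np.int64(589), np.int64(132)) 9019.0 [ 0.8698 -0.8975  0.5722  0.2264  0.3911] z -0.7561
top (np.int64(191), np.int64(83)) 25981.5 [0.9494 0.2212 0.4435 1.4102 1.3182] z -0.744
beaker [[ 0.42440435 -0.48484492  0.05912534]
 [ 0.42375442 -0.49201382  0.03482793]
 [ 0.43058858 -0.49463239  0.02065052]
 [ 0.47901114 -0.47032725  0.06837196]
 [ 0.47969144 -0.4767397   0.04569236]] curb [(312, [0.608, -0.35, 0.001]), (318, [0.643, -0.336, 0.04]), (322, [0.653, -0.335, 0.038]), (312, [0.605, -0.147, -0.003]), (318, [0.643, -0.142, 0.039]), (322, [0.653, -0.142, 0.039]), (312, [0.627, 0.078, 0.042]), (318, [0.643, 0.077, 0.042]), (322, [0.646, 0.078, 0.026])]
```

View pics/cab.png

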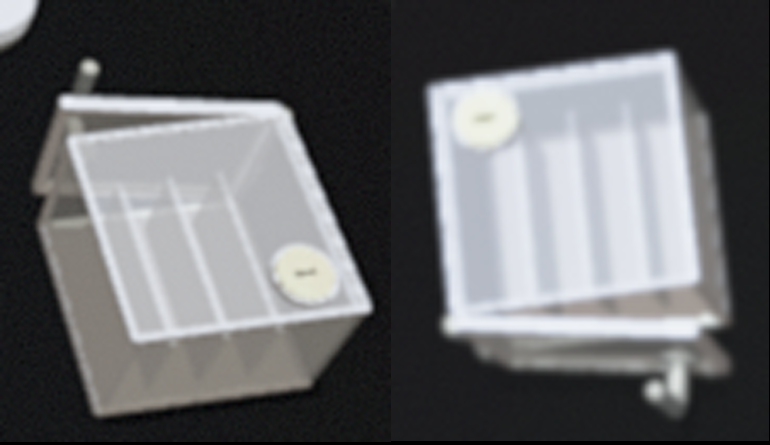

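View pics/box.png

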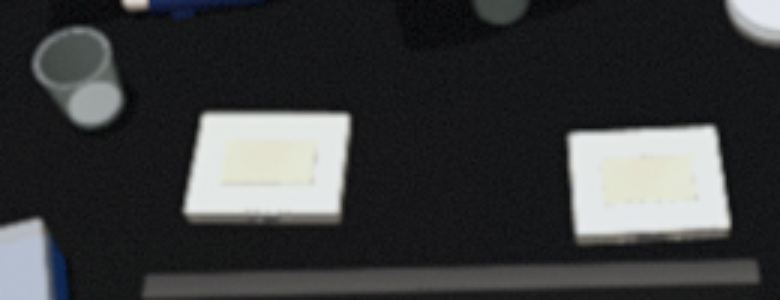

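The crops confirm the two white boxes and show the cabinet turned by about 8°, with the door ajar. In scene crop coordinates, the roof corners are at (72,140), (290,110), (370,308) and (136,340). The handle tip is at (90,68) in the scene crop and (653,390) in the top crop.

```bash
python3 - <<'E'
from h import *
c=cam("scene");t=cam("top")
S=np.array([[72,140],[290,110],[370,308],[136,340],[90,68]])/3.4+[395,225]
T=(np.array([[697,280],[450,312],[430,88],[675,55],[653,390]])-[391,0])/4.2+[150,145]
P=[onz(c,S,.126),onz(t,T,.126)]
for p in P: 
    print(np.round(p,4).tolist(),[round(np.linalg.norm(p[i]-p[(i+1)%4]),4) for i in range(4)],"ctr",p[:4].mean(0))
    e=p[2]+p[3]-p[0]-p[1];g=p[1]+p[2]-p[0]-p[3];print("yaw",np.degrees(np.arctan2(e[1],e[0])),np.degrees(np.arctan2(-g[0],g[1])))
print("handle tip",tri(c,S[4],t,T[4]),onz(c,S[4],.118),onz(t,T[4],.118))
for i in range(4): print(tri(c,S[i],t,T[i]))
# curb
for n,cc in(("s",c),("t",t)):
    g=cv2.cvtColor(cc["frame"],cv2.COLOR_RGB2GRAY).astype(int)
    for y in(-.37,-.25,-.1,.05):
        xs=np.arange(.57,.70,.001);uv=np.round(proj(cc,np.c_[xs,xs*0+y,xs*0+.04])).astype(int)
        v=g[uv[:,1],uv[:,0]];w=xs[v>70];print(n,y,w.min() if len(w) else v.max(),w.max() if len(w) else '')
# beaker: bright in scene
for u in range(142,172,4):print(u,np.round(world(c)[235:268:4,u].tolist(),2).tolist()) if u==158 else 0
print(onz(c,[[142,245],[168,241],[155,237]],.075),onz(c,[[161,261]],0.0))
E
```

```text
[[0.5469, 0.1866, 0.126], [0.5207, 0.3475, 0.126], [0.677, 0.3661, 0.126], [0.7002, 0.2079, 0.126], [0.4844, 0.2081, 0.126]] [np.float64(0.1631), np.float64(0.1574), np.float64(0.16), np.float64(0.1547)] ctr [0.61121029 0.27702037 0.126     ]
yaw 7.3423358164488866 8.813359567257049
[[0.543, 0.1818, 0.126], [0.5221, 0.3422, 0.126], [0.6751, 0.3635, 0.126], [0.6977, 0.2011, 0.126], [0.4699, 0.2081, 0.126]] [np.float64(0.1617), np.float64(0.1544), np.float64(0.1639), np.float64(0.1558)] ctr [0.60947218 0.27215578 0.126     ]
yaw 7.515764608677977 7.686996798978065
handle tip (array([0.47300284, 0.21224746, 0.10983332]), np.float64(0.0013077046056158695)) [[0.47872157 0.21049763 0.118     ]] [[0.47137582 0.2098316  0.118     ]]
(array([0.54441631, 0.1851439 , 0.12184503]), np.float64(0.004971186206816256))
(array([0.52216727, 0.34405524, 0.12794889]), np.float64(0.004768569879804553))
(array([0.6761084 , 0.36553166, 0.12410518]), np.float64(0.0027476370234415354))
(array([0.69917821, 0.20504877, 0.12368266]), np.float64(0.0067405372310528604))
s -0.37 0.57 0.658
s -0.25 0.57 0.655
s -0.1 0.631 0.649
s 0.05 0.57 0.643
t -0.37 0.637 0.654
t -0.25 0.634 0.651
t -0.1 0.628 0.646
t 0.05 0.57 0.64
158 [[0.42, -0.48, 0.08], [0.42, -0.48, 0.06], [0.42, -0.48, 0.04], [0.43, -0.49, 0.03], [0.43, -0.49, 0.02], [0.48, -0.46, 0.07], [0.47, -0.47, 0.04], [0.48, -0.48, 0.03], [0.47, -0.49, 0.0]]
[[ 0.45214084 -0.51078242  0.075     ]
 [ 0.43890116 -0.44555596  0.075     ]
 [ 0.42602399 -0.4825479   0.075     ]] [[ 0.4531074  -0.48198581  0.        ]]
```

Cabinet centre is about (0.610, 0.275), yaw +7.8°. The door is about 10° ajar, and the handle is at (0.474, 0.211), which agrees with the door geometry. The curb face is at x ≈ 0.628 − 0.033(y + 0.1). Next I'll plan the reach to the handle.

```bash
cat >> h.py <<'E'
def Rt(yaw,tilt=0): # tool down, tool x at yaw; tilt>0 leans tool z towards tool x
    return R.from_euler('z',yaw,degrees=True)*R.from_quat([1,0,0,0])*R.from_euler('y',tilt,degrees=True)
def plan(yaw,tilt,*pts):
    s=sensors.observe();C=R.from_quat(s["orientation"]);T=Rt(yaw,tilt);v=(C.inv()*T).as_rotvec(degrees=True)
    print("clk",s["clock"],"pos",np.round(s["eef_pos"],4),"rot",np.round(v,2),"F",np.round(s["ft_force"],1))
    p=s["eef_pos"]
    for q in pts: print("  shift",np.round(T.inv().apply(np.array(q)-p)*1000,1),"mm ->",q);p=np.array(q)
E
python3 -c "
from h import *
plan(178,0,[.474,.211,.23],[.474,.211,.072])"
```

```text
clk 0.4 pos [ 0.2706 -0.5632  0.2312] rot [-0.0000e+00 -3.0000e-02 -1.5234e+02] F [0.4 0.9 0.2]
  shift [-176.2  780.9    1.2] mm -> [0.474, 0.211, 0.23]
  shift [  0.   0. 158.] mm -> [0.474, 0.211, 0.072]
```

```bash
python3 -m jog '[[[0,0,0,0,0,-10.16,0.04],[0,0,0,0,0,-10.16,0.04],[0,0,0,0,0,-10.16,0.04],[0,0,0,0,0,-10.16,0.04],[0,0,0,0,0,-10.16,0.04],[0,0,0,0,0,-10.16,0.04],[0,0,0,0,0,-10.16,0.04],[0,0,0,0,0,-10.16,0.04],[0,0,0,0,0,-10.16,0.04],[0,0,0,0,0,-10.16,0.04],[0,0,0,0,0,-10.16,0.04],[0,0,0,0,0,-10.16,0.04],[0,0,0,0,0,-10.16,0.04],[0,0,0,0,0,-10.16,0.04],[0,0,0,0,0,-10.1,0.04]]]' 30
python3 -m jog '[[[-0.0118,0.052,0,0,0,0,0.04],[-0.0118,0.052,0,0,0,0,0.04],[-0.0118,0.052,0,0,0,0,0.04],[-0.0118,0.052,0,0,0,0,0.04],[-0.0118,0.052,0,0,0,0,0.04],[-0.0118,0.052,0,0,0,0,0.04],[-0.0118,0.052,0,0,0,0,0.04],[-0.0118,0.052,0,0,0,0,0.04],[-0.0118,0.052,0,0,0,0,0.04],[-0.0118,0.052,0,0,0,0,0.04],[-0.0118,0.052,0,0,0,0,0.04],[-0.0118,0.052,0,0,0,0,0.04],[-0.0118,0.052,0,0,0,0,0.04],[-0.0118,0.052,0,0,0,0,0.04],[-0.011,0.052,0,0,0,0,0.04],[0,0,0,0,0,0,0.04]]]'
python3 -c "
from h import *
plan(178,0,[.474,.211,.23],[.474,.211,.072])
c=cam('scene');cv2.imwrite('pics/s1.png',cv2.resize(c['frame'][150:360,300:520],None,fx=2.7,fy=2.7)[:,:,::-1])"
```

```text
clock: 2.28
eef_pos: [0.2706, -0.5633, 0.2313]
orientation: [0.015, 1.0, 0.0, 0.0]
ft_force: [0.5, 0.5, -0.0]
width: 0.47
grip_force: 0.0
clock: 4.28
eef_pos: [0.4748, 0.2132, 0.2315]
orientation: [0.015, 1.0, 0.0, 0.001]
ft_force: [-0.1, -0.5, 0.4]
width: 0.469
grip_force: 0.0
clk 4.275 pos [0.4748 0.2132 0.2315] rot [0.06 0.11 0.29] F [-0.1 -0.5  0.4]
  shift [ 0.7 -2.2  1.5] mm -> [0.474, 0.211, 0.23]
  shift [  0.   0. 158.] mm -> [0.474, 0.211, 0.072]
```

```bash
python3 -m jog '[[[0,-0.001,0.03,0,0,0,0.04],[0,0,0.03,0,0,0,0.04],[0,0,0.03,0,0,0,0.04],[0,0,0.03,0,0,0,0.04],[0,0,0.02,0,0,0,0.04],[0,0,0.019,0,0,0,0.04],[0,0,0,0,0,0,0.0],[0,0,0,0,0,0,0.0],[0,0,0,0,0,0,0.0],[0,0,0,0,0,0,0.0]]]' 25
```

```text
clock: 5.58
eef_pos: [0.4759, 0.21, 0.0725]
orientation: [0.018, 1.0, 0.001, 0.002]
ft_force: [3.5, 7.1, -11.7]
width: 0.13
grip_force: 26.2
```

```bash
python3 -m jog '[[[0.018,0.0073,0,0,0,8,0],[0.018,0.0073,0,0,0,8,0],[0.018,0.0073,0,0,0,8,0],[0.018,0.0073,0,0,0,8,0],[0.018,0.0073,0,0,0,8,0],[0.018,0.0073,0,0,0,8,0],[0.018,0.0073,0,0,0,8,0],[0.018,0.0073,0,0,0,8,0],[0.018,0.0073,0,0,0,8,0],[0.018,0.0073,0,0,0,8,0],[0.018,0.0073,0,0,0,8,0],[0.018,0.0073,0,0,0,8,0],[0,0,0,0,0,0,0],[0,0,0,0,0,0,0]]]'
```

```text
clock: 7.32
eef_pos: [0.3959, 0.4002, 0.0725]
orientation: [0.754, 0.657, -0.001, -0.0]
ft_force: [-1.7, 1.7, -3.3]
width: 0.133
grip_force: 26.9
```

```bash
python3 -c "
from h import *
plan(178,0)
h=np.array([.522,.343]);p=sensors.observe()['eef_pos'][:2]-h;print(np.linalg.norm(p),sensors.observe()['width'])
q=R.from_euler('z',-7.8,degrees=True).apply([*p,0]);print('door deg',np.degrees(np.arctan2(-q[0],-q[1]))-18)"
```

```text
clk 7.325 pos [0.3959 0.4002 0.0725] rot [-9.000e-02 -3.000e-02 -9.592e+01] F [-1.7  1.7 -3.3]
0.1384959097952715 0.13263123923563
door deg 104.18522570257998
```

Handle released next; then I go behind box 1.

```bash
python3 -m jog '[[[0,0,0,0,0,0,0.026],[0,0,0,0,0,0,0.026],[0,0,0,0,0,0,0.026],[0,0,-0.02,0,0,0,0.026],[0,0,-0.045,0,0,0,0.04],[0,0,-0.045,0,0,0,0.04],[0,0,-0.045,0,0,0,0.04],[0,0,0,0,0,0,0.04]]]'
python3 -c "
from h import *
c=cam('scene');cv2.imwrite('pics/s2.png',c['frame'][:,:,::-1])
for n in('scene','top'):
    c=cam(n);h=cv2.cvtColor(c['frame'],cv2.COLOR_RGB2HSV)
    for k in cv2.findContours(((h[...,1]<50)&(h[...,2]>170)).astype(np.uint8),0,2)[0]:
        if not 900<cv2.contourArea(k)<1800: continue
        rc=cv2.minAreaRect(onz(c,k[:,0,:].astype(float),.02)[:,:2].astype(np.float32));print(n,np.round([*rc[0],*rc[1],rc[2]],4))
plan(2,30,[.455,.022,.22],[.455,.022,.009])"
```

```text
clock: 8.32
eef_pos: [0.399, 0.4025, 0.2316]
orientation: [0.755, 0.656, 0.005, 0.001]
ft_force: [0.2, 0.2, 1.0]
width: 0.471
grip_force: 0.0
scene [ 0.7842 -0.1349  0.0778  0.0773 47.2354]
scene [ 0.6396 -0.5418  0.0883  0.1247 17.0038]
scene [ 0.5701  0.7219  0.0966  0.1222 14.6706]
scene [ 0.5766  0.6564  0.1655  0.1807 20.4856]
scene [0.5367 0.022  0.101  0.1308 3.4531]
scene [ 0.5205 -0.3096  0.0976  0.1309  0.2045]
scene [-0.9407 -0.5028  0.0749  1.1584  1.0888]
top [ 0.518  -0.3097  0.1328  0.097  89.8149]
top [0.5341 0.0219 0.1022 0.1325 3.4268]
top [ 0.673  -0.5362  0.088   0.1246 17.168 ]
top [0.8721 0.2813 0.0854 0.2094 5.7983]
clk 8.475 pos [0.396  0.4004 0.2265] rot [-20.92  25.03  78.04] F [-0.2 -0.2 -0. ]
  shift [ 36.4 380.2  28.5] mm -> [0.455, 0.022, 0.22]
  shift [-105.5    0.   182.7] mm -> [0.455, 0.022, 0.009]
```

View pics/s2.png

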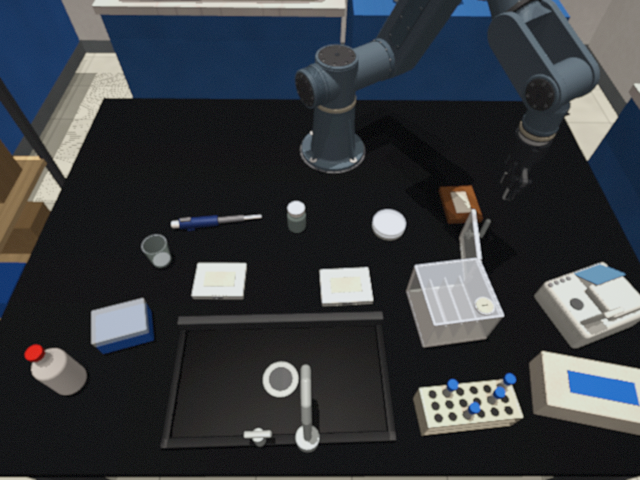

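The picture shows the door wide open with its panel at (472,235), and only the two white boxes on the bench. Going behind box 1.

```bash
python3 -m jog '[[[0,0,0,-2.615,3.13,9.755,0.04],[0,0,0,-2.615,3.13,9.755,0.04],[0,0,0,-2.615,3.13,9.755,0.04],[0,0,0,-2.615,3.13,9.755,0.04],[0,0,0,-2.615,3.13,9.755,0.04],[0,0,0,-2.615,3.13,9.755,0.04],[0,0,0,-2.615,3.13,9.755,0.04],[0,0,0,-2.615,3.13,9.755,0.04],[0.0045,0.0475,0.0035,0,0,0,0.04],[0.0045,0.0475,0.0035,0,0,0,0.04],[0.0045,0.0475,0.0035,0,0,0,0.04],[0.0045,0.0475,0.0035,0,0,0,0.04],[0.0045,0.0475,0.0035,0,0,0,0.04],[0.0045,0.0475,0.0035,0,0,0,0.04],[0.0045,0.0475,0.0035,0,0,0,0.04],[0.0045,0.0475,0.0035,0,0,0,0.04],[0,0,0,0,0,0,0.04],[0,0,0,0,0,0,0.04]]]'
python3 -c "
from h import *
plan(2,30,[.455,.022,.06],[.455,.022,.010])"
```

```text
clock: 10.72
eef_pos: [0.4823, 0.0514, 0.2274]
orientation: [0.969, 0.064, 0.239, -0.002]
ft_force: [0.3, 0.9, 0.1]
width: 0.469
grip_force: 0.0
clk 10.725 pos [0.4823 0.0514 0.2274] rot [-1.21  2.26  5.27] F [0.3 0.9 0.1]
  shift [-108.2   28.4  130.8] mm -> [0.455, 0.022, 0.06]
  shift [-25.    0.   43.3] mm -> [0.455, 0.022, 0.01]
```

```bash
python3 -m jog '[[[0,0,0,-1.21,2.26,5.27,0.04],[-0.027,0.0071,0.0327,0,0,0,0.04],[-0.027,0.0071,0.0327,0,0,0,0.04],[-0.027,0.0071,0.0327,0,0,0,0.04],[-0.027,0.0071,0.0327,0,0,0,0.04],[0,0,0,0,0,0,0.04]]]'
python3 -c "
from h import *
plan(2,30,[.455,.022,.010],[.515,.022,.010])"
```

```text
clock: 11.48
eef_pos: [0.4793, 0.0637, 0.1716]
orientation: [0.963, 0.029, 0.266, -0.038]
ft_force: [-0.8, 0.0, -0.6]
width: 0.47
grip_force: 0.0
clk 11.475 pos [0.4793 0.0637 0.1716] rot [-4.02 -0.93  0.34] F [-0.8  0.  -0.6]
  shift [-103.1   40.8  127.1] mm -> [0.455, 0.022, 0.01]
  shift [51.9  2.1 30. ] mm -> [0.515, 0.022, 0.01]
```

```bash
python3 -c "
from h import *
print(np.round(sensors.observe()['q'],3), np.round(sensors.observe()['joint_vel'],3))"; ls -la; python3 -c "
from plant import r; print([a for a in dir(r) if a[0]!='_'])"
```

```text
[-0.229  0.373  2.246  1.496  0.203 -0.159] [-0.005 -0.027 -0.02  -0.096  0.001  0.079]
total 16
drwxr-xr-x  3 agent agent 4096 Nov 29 18:03 .
drwxr-xr-x 23 root  root  4096 Nov 29 18:03 ..
-rw-r--r--  1 agent agent 1501 Nov 29 18:06 h.py
drwxr-xr-x  2 agent agent 4096 Nov 29 18:07 pics
['Unreachable', 'pinch_z']
```

q5 is running into 0, so a forward tilt is not reachable this close in. A vertical tool also works: the leading tip edges press the near face and follow the arc. Back to vertical.

```bash
python3 -c "
from h import *
plan(2,0)"; python3 -m jog '[[[0,0,-0.03,0,-10,0,0.04],[0,0,-0.02,0,-10,0,0.04],[0,0,0,0,-10,0,0.04],[0,0,0,0,0,0,0.04],[0,0,0,0,0,0,0.04]]]'
python3 -c "
from h import *
print(np.round(sensors.observe()['q'],3))
plan(2,0,[.45,.022,.15],[.45,.022,.01])"
```

```text
clk 11.475 pos [0.4793 0.0637 0.1716] rot [ -3.84 -30.91   1.39] F [-0.8  0.  -0.6]
clock: 12.1
eef_pos: [0.4889, 0.095, 0.1912]
orientation: [0.973, 0.055, 0.206, -0.088]
ft_force: [-0.8, 0.8, 0.2]
width: 0.47
grip_force: 0.0
[-0.2    0.331  2.106  0.696  0.431  0.659]
clk 12.1 pos [0.4889 0.095  0.1912] rot [ -9.73 -24.     4.39] F [-0.8  0.8  0.2]
  shift [-41.5  71.6  41.2] mm -> [0.45, 0.022, 0.15]
  shift [  0.   0. 140.] mm -> [0.45, 0.022, 0.01]
```

```bash
python3 -m jog '[[[0,0,0,-3.24,-8,1.46,0.04],[0,0,0,-3.24,-8,1.46,0.04],[0,0,0,-3.24,-8,1.46,0.04],[0,0,0,0,0,0,0.04],[0,0,0,0,0,0,0.04]]]'
python3 -c "
from h import *
print(np.round(sensors.observe()['q'],3))
plan(2,0,[.45,.022,.15],[.45,.022,.01])"
```

```text
clock: 12.72
eef_pos: [0.4876, 0.1004, 0.1895]
orientation: [0.999, 0.03, 0.034, -0.026]
ft_force: [-0.1, 0.0, -0.3]
width: 0.47
grip_force: 0.0
[-0.058  0.393  1.846  0.079  0.84   1.402]
clk 12.725 pos [0.4876 0.1004 0.1895] rot [-2.96 -3.98  1.44] F [-0.1  0.  -0.3]
  shift [-40.3  77.   39.5] mm -> [0.45, 0.022, 0.15]
  shift [  0.   0. 140.] mm -> [0.45, 0.022, 0.01]
```

```bash
python3 -m jog '[[[0,0,0,-2.96,-3.98,1.44,0.04],[-0.02,0.0385,0.02,0,0,0,0.04],[-0.02,0.0385,0.02,0,0,0,0.04],[0,0,0,0,0,0,0.04],[0,0,0,0,0,0,0.04]]]'
python3 -c "
from h import *
print(np.round(sensors.observe()['q'],3))
plan(2,0,[.45,.022,.1],[.45,.022,.01])"
```

```text
clock: 13.35
eef_pos: [0.4518, 0.0215, 0.1506]
orientation: [1.0, 0.016, 0.001, 0.0]
ft_force: [-0.1, 0.1, -0.8]
width: 0.469
grip_force: 0.0
[-2.000e-01  4.330e-01  1.938e+00 -1.000e-03  7.680e-01  1.339e+00]
clk 13.35 pos [0.4518 0.0215 0.1506] rot [ 0.06 -0.12 -0.14] F [-0.1  0.1 -0.8]
  shift [-1.8 -0.5 50.6] mm -> [0.45, 0.022, 0.1]
  shift [ 0.  0. 90.] mm -> [0.45, 0.022, 0.01]
```

```bash
python3 -m jog '[[[0,0,0.035,0,0,0,0.04],[0,0,0.035,0,0,0,0.04],[0,0,0.035,0,0,0,0.04],[0,0,0.025,0,0,0,0.04],[0,0,0.0125,0,0,0,0.04],[0.01,0,0,0,0,0,0.04],[0.01,0,0,0,0,0,0.04],[0.01,0,0,0,0,0,0.04],[0.01,0,0,0,0,0,0.04],[0.01,0,0,0,0,0,0.04],[0,0,0,0,0,0,0.04]]]'
python3 -c "
from h import *
print(np.round(sensors.observe()['q'],3))
c=cam('top');h=cv2.cvtColor(c['frame'],cv2.COLOR_RGB2HSV)
c=cam('scene');cv2.imwrite('pics/s3.png',cv2.resize(c['frame'][180:340,270:430],None,fx=3,fy=3)[:,:,::-1])
plan(2,0)"
```

```text
clock: 14.72
eef_pos: [0.5046, 0.0227, 0.0084]
orientation: [1.0, 0.017, 0.003, 0.001]
ft_force: [-0.1, 0.5, 0.2]
width: 0.469
grip_force: 0.0
[-0.176  0.753  1.885 -0.003  0.498  1.364]
clk 14.825 pos [0.5031 0.0228 0.0082] rot [ 0.13 -0.16 -0.05] F [-0.5 -0.8 -0.2]
```

View pics/s3.png

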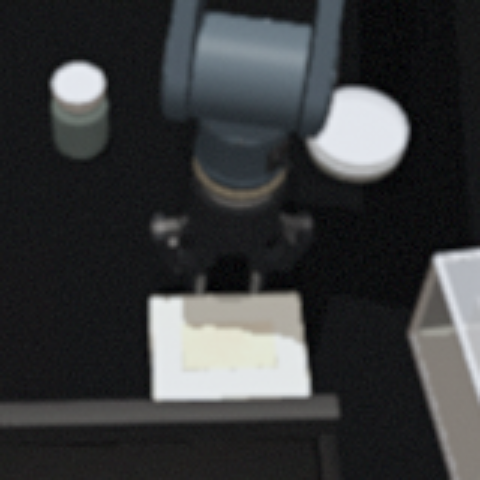

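The box has been pushed near the curb, with its near edge at crop row 295 and the fingers square on it. I'll push on while reading the force.

```bash
for i in 1; do python3 -m jog '[[[0.005,0,0,0,0,0,0.04],[0.005,0,0,0,0,0,0.04],[0,0,0,0,0,0,0.04]]]'; done; python3 -m jog '[[[0.004,0,0,0,0,0,0.04],[0,0,0,0,0,0,0.04]]]';  python3 -m jog '[[[0.004,0,0,0,0,0,0.04],[0,0,0,0,0,0,0.04]]]'
```

```text
clock: 15.2
eef_pos: [0.5132, 0.0232, 0.0081]
orientation: [1.0, 0.017, 0.001, 0.001]
ft_force: [-0.1, 0.3, 0.0]
width: 0.467
grip_force: 0.0
clock: 15.45
eef_pos: [0.5135, 0.0237, 0.008]
orientation: [1.0, 0.017, -0.002, 0.001]
ft_force: [-4.9, -1.0, 3.5]
width: 0.473
grip_force: 2.7
clock: 15.7
eef_pos: [0.5135, 0.0239, 0.0079]
orientation: [1.0, 0.017, -0.007, 0.0]
ft_force: [-10.6, -3.7, 7.5]
width: 0.466
grip_force: 5.5
```

Contact with the curb at TCP x = 0.5135, stiffness about 1.4 N/mm. I'll press to about 15 N and lift the first 30°.

```bash
python3 -m jog '[[[0.003,0,0,0,0,0,0.04],[0,0,0,0,0,0,0.04],[0,0,-0.006,0,0,0,0.04],[0,0,-0.005,0,0,0,0.04],[-0.0004,0,-0.005,0,0,0,0.04],[0.0005,0,-0.005,0,0,0,0.04],[0.0008,0,-0.005,0,0,0,0.04],[0.001,0,-0.0045,0,0,0,0.04],[0,0,0,0,0,0,0.04]]]'
python3 -c "
from h import *
c=cam('scene');cv2.imwrite('pics/s4.png',cv2.resize(c['frame'][180:340,270:430],None,fx=3,fy=3)[:,:,::-1])"
```

```text
clock: 16.82
eef_pos: [0.5162, 0.0244, 0.0375]
orientation: [1.0, 0.017, -0.009, -0.0]
ft_force: [-12.8, -3.6, 2.0]
width: 0.47
grip_force: 6.2
```

View pics/s4.png

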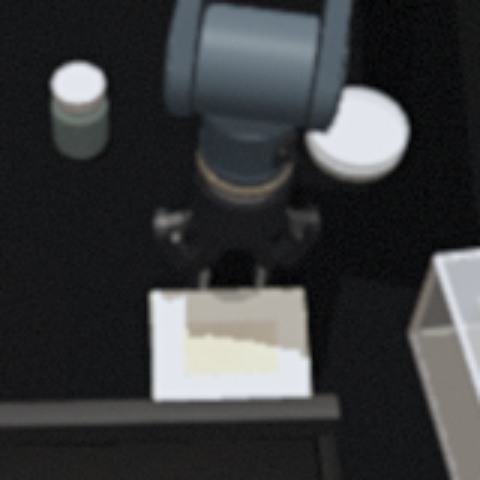

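The near edge has risen from row 295 to row 288 and the box is tilting. Continuing along the arc.

```bash
python3 -m jog '[[[0.0025,0,-0.0064,0,0,0,0.04],[0.0025,0,-0.0064,0,0,0,0.04],[0.0037,0,-0.0059,0,0,0,0.04],[0.0038,0,-0.0058,0,0,0,0.04],[0.0048,0,-0.0049,0,0,0,0.04],[0.0049,0,-0.0048,0,0,0,0.04],[0.0058,0,-0.0038,0,0,0,0.04],[0.0059,0,-0.0037,0,0,0,0.04],[0,0,0,0,0,0,0.04]]]'
python3 -c "
from h import *
c=cam('scene');cv2.imwrite('pics/s5.png',cv2.resize(c['frame'][180:340,270:430],None,fx=3,fy=3)[:,:,::-1])"
```

```text
clock: 18.0
eef_pos: [0.5446, 0.0259, 0.0806]
orientation: [1.0, 0.018, -0.015, -0.0]
ft_force: [-23.9, -3.7, 25.6]
width: 0.47
grip_force: 17.6
```

View pics/s5.png

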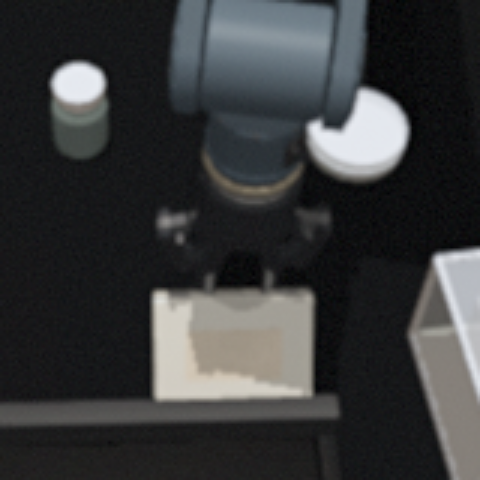

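```bash
python3 -m jog '[[[0.002,0,-0.0048,0,0,0,0.04],[0.0025,0,-0.0046,0,0,0,0.04],[0.0065,0,-0.0030,0,0,0,0.04],[0.0065,0,-0.0025,0,0,0,0.04],[0.0075,0,-0.002,0,0,0,0.04],[0,0,0,0,0,0,0.04]]]';python3 -m jog '[[[0.0075,0,-0.0015,0,0,0,0.04],[0.0055,0,-0.001,0,0,0,0.04],[0.0055,0,-0.001,0,0,0,0.04],[0,0,0,0,0,0,0.04]]]'
python3 -c "
from h import *
c=cam('scene');cv2.imwrite('pics/s6.png',cv2.resize(c['frame'][180:340,270:430],None,fx=3,fy=3)[:,:,::-1])"
```

```text
clock: 18.8
eef_pos: [0.5857, 0.0259, 0.098]
orientation: [1.0, 0.017, 0.002, 0.001]
ft_force: [-0.8, 1.4, 5.1]
width: 0.468
grip_force: 2.9
clock: 19.3
eef_pos: [0.6032, 0.0264, 0.1007]
orientation: [1.0, 0.017, 0.001, 0.001]
ft_force: [-0.3, 0.1, 0.8]
width: 0.473
grip_force: 0.0
```

View pics/s6.png

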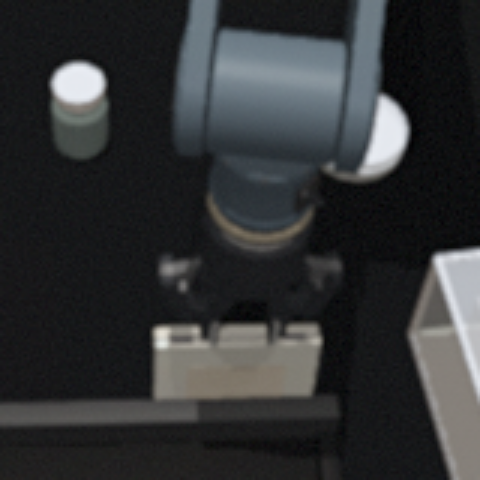

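The box is standing against the curb, with its top edge at crop rows 325-345. I'll lift off and measure where it stands.

```bash
python3 -m jog '[[[0,0,-0.03,0,0,0,0.04],[0,0,-0.04,0,0,0,0.04],[-0.05,0,-0.04,0,0,0,0.06],[-0.05,0,0,0,0,0,0.06],[0,0,0,0,0,0,0.06]]]'
cat >> h.py <<'E'
def stand(c,x0,x1,y0,y1): # top of something standing, from depth
    W=world(c);m=(W[...,2]>.085)&(W[...,2]<.112)&(W[...,0]>x0)&(W[...,0]<x1)&(W[...,1]>y0)&(W[...,1]<y1)&(c["range_z"]>0)
    p=W[m];print(len(p),"z",np.round(np.percentile(p[:,2],[5,50,95]),4));q=p[p[:,2]>.093]
    rc=cv2.minAreaRect(q[:,:2].astype(np.float32));print("rect",np.round([*rc[0],*rc[1],rc[2]],4),"y",q[:,1].min(),q[:,1].max())
E
python3 -c "
from h import *
for n in('scene','top'): stand(cam(n),.54,.68,-.1,.14)
plan(92,0,[.614,-.02,.17])"
```

```text
clock: 19.98
eef_pos: [0.4981, 0.0242, 0.2096]
orientation: [1.0, 0.017, -0.002, 0.0]
ft_force: [1.9, 0.2, 0.9]
width: 0.697
grip_force: 0.0
577 z [0.0874 0.0994 0.1032]
rect [0.604  0.0237 0.0234 0.1291 1.9416] y -0.04061161239730936 0.08822281887180025
46 z [0.0902 0.0998 0.1046]
rect [ 6.03200e-01 -3.38000e-02  1.43000e-02  1.93000e-02  8.98729e+01] y -0.04092256921103064 -0.026623099589249674
clk 20.075 pos [0.5037 0.0233 0.2101] rot [ 2.400e-01 -3.000e-02 -9.006e+01] F [0.1 0.9 0.9]
  shift [-47.1 108.7  40.1] mm -> [0.614, -0.02, 0.17]
```

```bash
python3 -m jog '[[[0,0,0,0,0,-10,0.06],[0,0,0,0,0,-10,0.06],[0,0,0,0,0,-10,0.06],[0,0,0,0,0,-10,0.06],[0,0,0,0,0,-10,0.06],[0,0,0,0,0,-10,0.06],[0,0,0,0,0,-10,0.06],[0,0,0,0,0,-10,0.06],[0,0,0,0,0,-10,0.06],[-0.014,0.033,0,0,0,0,0.06],[-0.014,0.033,0,0,0,0,0.06],[-0.014,0.034,0,0,0,0,0.06],[0,0,0,0,0,0,0.06],[0,0,0,0,0,0,0.06]]]'
python3 -c "
from h import *
stand(cam('scene'),.54,.68,-.1,.14)
plan(92,0,[.6055,-.016,.13],[.6055,-.016,.062])"
```

```text
clock: 21.82
eef_pos: [0.6052, -0.0151, 0.2092]
orientation: [0.695, 0.719, -0.0, 0.001]
ft_force: [-1.4, -0.3, -0.2]
width: 0.705
grip_force: 0.0
575 z [0.0869 0.0993 0.1029]
rect [0.6051 0.0237 0.0242 0.1291 1.9427] y -0.040620822011622246 0.08815286019205484
clk 21.875 pos [ 0.6046 -0.0149  0.2094] rot [ 0.01  0.09 -0.04] F [-0.3  0.7 -0.1]
  shift [-1.2  0.8 79.4] mm -> [0.6055, -0.016, 0.13]
  shift [ 0.  0. 68.] mm -> [0.6055, -0.016, 0.062]
```

```bash
python3 -m jog '[[[-0.001,0,0.04,0,0,0,0.06],[0,0,0.04,0,0,0,0.06],[0,0,0.03,0,0,0,0.06],[0,0,0.022,0,0,0,0.06],[0,0,0.015,0,0,0,0.06],[0,0,0,0,0,0,0.06],[0,0,0,0,0,0,0.0],[0,0,0,0,0,0,0.0],[0,0,0,0,0,0,0.0],[0,0,0,0,0,0,0.0]]]' 70
python3 -m jog '[[[0,0,-0.02,0,0,0,0],[0,0,-0.02,0,0,0,0],[0,0,-0.02,0,0,0,0],[0,0,0,0,0,0,0]]]'
python3 -c "
from h import *
plan(7.8,0)"
```

```text
clock: 23.12
eef_pos: [0.6066, -0.0167, 0.0644]
orientation: [0.695, 0.719, 0.001, 0.003]
ft_force: [0.7, 0.1, 5.8]
width: 0.223
grip_force: 68.6
clock: 23.62
eef_pos: [0.6061, -0.0165, 0.1242]
orientation: [0.695, 0.719, 0.001, 0.003]
ft_force: [-0.0, 0.9, -1.6]
width: 0.227
grip_force: 68.0
clk 23.625 pos [ 0.6061 -0.0165  0.1242] rot [ 3.300e-01 -5.000e-02  8.416e+01] F [-0.   0.9 -1.6]
```

Gripped. I'll refine the cabinet pose from depth of its roof, then plan the move to bay 3.

```bash
python3 -c "
from h import *
for n in('scene','top'):
    W=world(cam(n));m=(abs(W[...,2]-.126)<.006)&(W[...,0]>.5)&(W[...,0]<.72)&(W[...,1]>.16)&(W[...,1]<.39)
    p=W[m][:,:2].astype(np.float32);print(n,len(p),np.round(W[m][:,2].mean(),4))
    a=R.from_euler('z',-7.8,degrees=True).apply(np.c_[p,p[:,0]*0]);rc=cv2.minAreaRect(p);print(np.round([*rc[0],*rc[1],rc[2]],4)); 
    lo,hi=np.percentile(a,1,0),np.percentile(a,99,0);print('extent',hi-lo,'ctr',R.from_euler('z',7.8,degrees=True).apply((lo+hi)/2))
b=np.array([.6103,.2745,0]);Rc=R.from_euler('z',7.8,degrees=True)
P=lambda x,y,z:np.round(b+Rc.apply([x,y,z]),4)
plan(7.8,0,P(-.203,-.019,.124),P(-.203,-.019,.075),P(-.094,-.019,.075))"
```

```text
scene 4108 0.1259
[0.6019 0.2777 0.1788 0.173  8.3582]
extent [0.15774994 0.16120074 0.        ] ctr [0.61151002 0.27464438 0.        ]
top 1045 0.1264
[0.6448 0.2781 0.0902 0.1629 7.8866]
extent [0.08311302 0.15828436 0.        ] ctr [0.64715889 0.27717915 0.        ]
clk 23.725 pos [ 0.6046 -0.0163  0.1224] rot [1.000e-01 6.000e-02 8.415e+01] F [ 0.4  0.1 -1.7]
  shift [-157.9 -268.3   -1.6] mm -> [0.4118 0.2281 0.124 ]
  shift [ 0.  0. 49.] mm -> [0.4118 0.2281 0.075 ]
  shift [108.9  -0.    0. ] mm -> [0.5197 0.2429 0.075 ]
```

```bash
python3 -m jog '[[[0,-0.03,-0.03,0,0,0,0],[0,-0.05,-0.045,0,0,0,0],[0,-0.05,0,0,0,0,0],[0,-0.05,0,0,0,0,0],[0,0,0,0,0,10.5,0],[0,0,0,0,0,10.5,0],[0,0,0,0,0,10.5,0],[0,0,0,0,0,10.5,0],[0,0,0,0,0,10.5,0],[0,0,0,0,0,10.5,0],[0,0,0,0,0,10.5,0],[0,0,0,0,0,10.5,0],[0,0,0,0,0,0,0],[0,0,0,0,0,0,0]]]'
python3 -c "
from h import *
s=sensors.observe();print(s['width'],s['grip_force'],np.round(s['q'],2))
b=np.array([.611,.275,0]);Rc=R.from_euler('z',7.8,degrees=True)
P=lambda x,y,z:np.round(b+Rc.apply([x,y,z]),4)
plan(7.8,0,P(-.203,-.019,.19),P(-.203,-.019,.075),P(-.094,-.019,.075))"
```

```text
clock: 25.48
eef_pos: [0.4284, -0.0221, 0.194]
orientation: [0.998, 0.071, 0.0, 0.001]
ft_force: [-0.1, -0.3, -1.0]
width: 0.224
grip_force: 68.4
0.22398561227128452 68.42392444610596 [-0.31  0.33  1.95 -0.    0.87  1.12]
clk 25.475 pos [ 0.4284 -0.0221  0.194 ] rot [ 0.09 -0.02  0.3 ] F [-0.1 -0.3 -1. ]
  shift [  18.3 -250.5    4. ] mm -> [0.4125 0.2286 0.19  ]
  shift [  0.   0. 115.] mm -> [0.4125 0.2286 0.075 ]
  shift [108.9  -0.    0. ] mm -> [0.5204 0.2434 0.075 ]
```

```bash
python3 -m jog '[[[0.003,-0.042,0,0,0,0,0],[0.003,-0.042,0,0,0,0,0],[0.003,-0.042,0,0,0,0,0],[0.003,-0.042,0,0,0,0,0],[0.003,-0.042,0,0,0,0,0],[0.003,-0.0405,0,0,0,0,0],[0,0,0.03,0,0,0,0],[0,0,0.035,0,0,0,0],[0,0,0.035,0,0,0,0],[0,0,0.019,0,0,0,0],[0,0,0,0,0,0,0],[0,0,0,0,0,0,0]]]'
python3 -c "
from h import *
b=np.array([.611,.275,0]);Rc=R.from_euler('z',7.8,degrees=True)
P=lambda x,y,z:np.round(b+Rc.apply([x,y,z]),4)
plan(7.8,0,P(-.203,-.019,.075),P(-.094,-.019,.075))
t=cam('top');s=cam('scene')
A=cv2.resize(s['frame'][205:355,370:520],None,fx=2.6,fy=2.6);B=cv2.resize(t['frame'][145:295,130:280],None,fx=2.6,fy=2.6)
cv2.imwrite('pics/s7.png',np.hstack([A,B])[:,:,::-1])"
```

```text
clock: 26.98
eef_pos: [0.4127, 0.2282, 0.0755]
orientation: [0.998, 0.07, 0.001, 0.001]
ft_force: [-1.1, -0.1, -1.1]
width: 0.227
grip_force: 68.5
clk 26.975 pos [0.4127 0.2282 0.0755] rot [ 0.12 -0.15  0.19] F [-1.1 -0.1 -1.1]
  shift [-0.2 -0.4  0.5] mm -> [0.4125 0.2286 0.075 ]
  shift [108.9  -0.    0. ] mm -> [0.5204 0.2434 0.075 ]
```

View pics/s7.png

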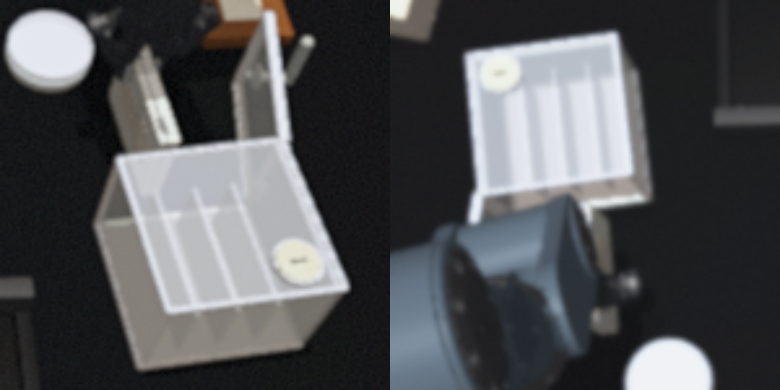

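The box is in front of the mouth, with its top edge at crop (140,75)-(170,140). I'll check its line against the dividers numerically.

```bash
python3 -c "
from h import *
b=np.array([.611,.275,0]);Rc=R.from_euler('z',7.8,degrees=True)
P=lambda x,y,z:b+Rc.apply([x,y,z])
s=cam('scene')
L=[P(x,y,.081) for y in(-.038,0,.038) for x in(-.062,.072)]+[P(-.078,-.08,.126),P(-.078,.08,.126),P(.078,.08,.126),P(.078,-.08,.126)]
print(np.round((proj(s,L)-[370,205])*2.6))
W=world(s);m=(W[...,2]>.095)&(W[...,2]<.118)&(s['range_z']>0);q=(Rc.inv().apply((W-b).reshape(-1,3))).reshape(W.shape)
m&=(q[...,0]>-.2)&(q[...,0]<-.082)&(abs(q[...,1])<.06)
p=q[m];p=p[p[:,0]>-.18];print(len(p));rc=cv2.minAreaRect(p[:,:2].astype(np.float32));print(np.round([*rc[0],*rc[1],rc[2]],4),p.max(0),p.min(0))"
```

```text
[[156. 191.]
 [200. 321.]
 [195. 187.]
 [241. 315.]
 [233. 182.]
 [282. 310.]
 [118. 157.]
 [283. 138.]
 [347. 288.]
 [167. 311.]]
293
[-1.37600e-01 -2.06000e-02  2.09000e-02  8.46000e-02  8.94385e+01] [-0.09528071 -0.01004442  0.11645842] [-0.17995825 -0.03139833  0.0950217 ]
```

Predicted dividers match the image to about 1 px, and the box is on bay 3's line (cabinet y −0.0206 against −0.019). Sliding it in.

```bash
python3 -m jog '[[[0.014,-0.0004,0,0,0,0,0],[0.014,-0.0003,0,0,0,0,0],[0.014,-0.0003,0,0,0,0,0],[0.014,0,0,0,0,0,0],[0,0,0,0,0,0,0]]]'; python3 -m jog '[[[0.014,0,0,0,0,0,0],[0.014,0,0,0,0,0,0],[0.014,0,0,0,0,0,0],[0.01,0,0,0,0,0,0],[0,0,0,0,0,0,0]]]'
```

```text
clock: 27.75
eef_pos: [0.4695, 0.2371, 0.0751]
orientation: [0.998, 0.069, 0.002, 0.001]
ft_force: [-0.0, 0.1, -0.6]
width: 0.221
grip_force: 68.5
clock: 28.38
eef_pos: [0.5202, 0.2441, 0.0752]
orientation: [0.998, 0.069, 0.001, 0.001]
ft_force: [-0.0, 1.0, -1.4]
width: 0.223
grip_force: 68.5
```

Lower, release, and back off for the final push.

```bash
python3 -m jog '[[[0,0,0.004,0,0,0,0],[0,0,0.001,0,0,0,0],[0,0,0,0,0,0,0.04],[0,0,0,0,0,0,0.04],[0,0,0,0,0,0,0.04],[-0.02,0,0,0,0,0,0.04],[-0.02,0,0,0,0,0,0.04],[-0.02,0,0,0,0,0,0.04],[-0.01,0,0,0,0,0,0.0],[0,0,0,0,0,0,0.0],[0,0,0,0,10,0,0],[0,0,0,0,10,0,0],[0,0,0,0,0,0,0]]]'
python3 -c "
from h import *
print(np.round(sensors.observe()['q'],2))
b=np.array([.611,.275,0]);Rc=R.from_euler('z',7.8,degrees=True)
P=lambda x,y,z:np.round(b+Rc.apply([x,y,z]),4)
s=cam('scene');W=world(s);q=(Rc.inv().apply((W-b).reshape(-1,3))).reshape(W.shape)
m=(W[...,2]>.09)&(W[...,2]<.112)&(s['range_z']>0)&(q[...,0]>-.14)&(q[...,0]<-.08)&(abs(q[...,1])<.05);p=q[m];print(len(p),p.min(0) if len(p) else '',p.max(0) if len(p) else '')
plan(7.8,20,P(-.155,-.020,.045),P(-.085,-.020,.045))"
```

```text
clock: 30.0
eef_pos: [0.4536, 0.2233, 0.0688]
orientation: [0.989, 0.065, 0.134, 0.011]
ft_force: [0.5, -0.3, -0.2]
width: -0.0
grip_force: 0.0
[ 0.28  0.62  2.04 -0.34  0.24  2.04]
89 [-0.12042641 -0.02943142  0.09194923] [-0.09186214 -0.00905833  0.1090765 ]
clk 30.05 pos [0.4553 0.2237 0.0692] rot [2.32 4.57 0.02] F [-1.1  0.  -0.7]
  shift [-2.4 -9.6 24.8] mm -> [0.4601 0.2341 0.045 ]
  shift [65.8  0.  24. ] mm -> [0.5295 0.2436 0.045 ]
```

```bash
python3 -c "
from h import *
b=np.array([.611,.275,0]);Rc=R.from_euler('z',7.8,degrees=True)
P=lambda x,y,z:np.round(b+Rc.apply([x,y,z]),4)
plan(7.8,15,P(-.145,-.020,.062),P(-.077,-.020,.062))"
```

```text
clk 30.05 pos [0.4553 0.2237 0.0692] rot [ 2.32 -0.43 -0.08] F [-1.1  0.  -0.7]
  shift [13.9 -9.6 11.2] mm -> [0.4701 0.2355 0.062 ]
  shift [65.6  0.  17.6] mm -> [0.5374 0.2447 0.062 ]
```

```bash
python3 -m jog '[[[0,0,0,2.3,-0.4,0,0],[0.007,-0.005,0.0055,0,0,0,0],[0.007,-0.0046,0.0055,0,0,0,0],[0,0,0,0,0,0,0],[0.008,0,0.0022,0,0,0,0],[0.008,0,0.0022,0,0,0,0],[0.008,0,0.0022,0,0,0,0],[0,0,0,0,0,0,0]]]'
python3 -c "
from h import *
print(np.round(sensors.observe()['q'],2))
b=np.array([.611,.275,0]);Rc=R.from_euler('z',7.8,degrees=True)
P=lambda x,y,z:np.round(b+Rc.apply([x,y,z]),4)
print(Rc.inv().apply(sensors.observe()['eef_pos']-b))
plan(7.8,15,P(-.077,-.020,.062))"
```

```text
clock: 31.05
eef_pos: [0.4954, 0.2386, 0.0623]
orientation: [0.989, 0.066, 0.132, -0.009]
ft_force: [0.3, -0.0, 0.1]
width: -0.006
grip_force: 0.0
[ 0.26  0.65  1.94 -0.12  0.29  1.81]
[-0.11948794 -0.02039307  0.06226905]
clk 31.05 pos [0.4954 0.2386 0.0623] rot [ 0.04 -0.15 -0.13] F [ 0.3 -0.   0.1]
  shift [40.9 -0.4 11.2] mm -> [0.5374 0.2447 0.062 ]
```

```bash
python3 -m jog '[[[0.008,0,0.0022,0,0,0,0],[0.008,0,0.0022,0,0,0,0],[0.008,0,0.0022,0,0,0,0],[0.008,0,0.0022,0,0,0,0],[0.006,0,0.0016,0,0,0,0],[0.004,0,0.0011,0,0,0,0],[0,0,0,0,0,0,0]]]'
python3 -c "
from h import *
b=np.array([.611,.275,0]);Rc=R.from_euler('z',7.8,degrees=True)
print(Rc.inv().apply(sensors.observe()['eef_pos']-b))"
python3 -m jog '[[[-0.02,0,-0.005,0,0,0,0],[-0.04,0,-0.01,0,0,0,0],[-0.04,0,-0.02,0,-8,0,0],[0,0,-0.03,0,-7,0,0],[0,0,-0.05,0,0,0,0.04],[0,0,-0.03,0,0,0,0.04],[0,0,0,0,0,0,0.04]]]'
python3 -c "
from h import *
b=np.array([.611,.275,0]);Rc=R.from_euler('z',7.8,degrees=True)
t=cam('top');s=cam('scene')
A=cv2.resize(s['frame'][205:355,370:520],None,fx=2.6,fy=2.6);B=cv2.resize(t['frame'][145:295,130:280],None,fx=2.6,fy=2.6)
cv2.imwrite('pics/s8.png',np.hstack([A,B])[:,:,::-1])
for n in('scene','top'):
    c=cam(n);h=cv2.cvtColor(c['frame'],cv2.COLOR_RGB2HSV)
    for k in cv2.findContours(((h[...,1]<50)&(h[...,2]>170)).astype(np.uint8),0,2)[0]:
        if not 900<cv2.contourArea(k)<1800: continue
        rc=cv2.minAreaRect(onz(c,k[:,0,:].astype(float),.02)[:,:2].astype(np.float32))
        if -.45<rc[0][1]<0: print(n,np.round([*rc[0],*rc[1],rc[2]],4))
print(np.round(sensors.observe()['q'],2))
plan(2,0,[.43,-.31,.2])"
```

```text
clock: 31.92
eef_pos: [0.5377, 0.2444, 0.0619]
orientation: [0.989, 0.066, 0.131, -0.009]
ft_force: [1.3, -0.5, 0.2]
width: 0.001
grip_force: 0.0
[-0.07674116 -0.02040811  0.06192727]
clock: 32.8
eef_pos: [0.4307, 0.2303, 0.1819]
orientation: [0.998, 0.067, 0.004, -0.001]
ft_force: [-0.2, 1.3, -0.8]
width: 0.467
grip_force: 0.0
scene [ 0.7842 -0.1362  0.0777  0.078   0.104 ]
scene [ 0.5446 -0.3297  0.1012  0.1311  0.1898]
top [ 0.5408 -0.3297  0.1329  0.1006 89.8187]
[ 0.26  0.42  1.83 -0.    0.89  1.7 ]
clk 33.0 pos [0.4279 0.2294 0.1783] rot [0.04 0.09 5.68] F [-0.2 -0.3  0.4]
  shift [-16.7 539.1 -21.7] mm -> [0.43, -0.31, 0.2]
```

View pics/s8.png

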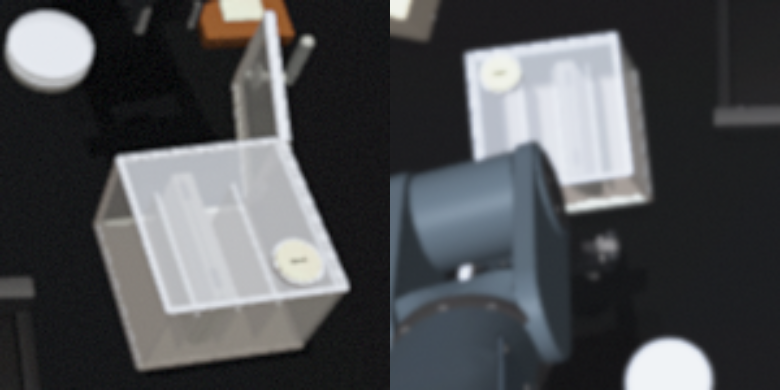

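The picture shows box 1 standing in bay 3, between the first and second dividers at crop (195,230), wholly inside. Box 2 was knocked and is now at (0.543, −0.330). Going behind it.

```bash
python3 -m jog '[[[0,0,-0.01,0,0,5.7,0.04],[0,0.051,0,0,0,0,0.04],[0,0.051,0,0,0,0,0.04],[0,0.051,0,0,0,0,0.04],[0,0.051,0,0,0,0,0.04],[0,0.051,0,0,0,0,0.04],[0,0.051,0,0,0,0,0.04],[0,0.051,0,0,0,0,0.04],[0,0.051,0,0,0,0,0.04],[0,0.051,0,0,0,0,0.04],[0,0.051,0,0,0,0,0.04],[0,0.049,0,0,0,0,0.04],[0,0,0,0,0,0,0.04],[0,0,0,0,0,0,0.04]]]'
python3 -c "
from h import *
print(np.round(sensors.observe()['q'],2))
for n in('scene','top'):
    c=cam(n);h=cv2.cvtColor(c['frame'],cv2.COLOR_RGB2HSV)
    for k in cv2.findContours(((h[...,1]<50)&(h[...,2]>170)).astype(np.uint8),0,2)[0]:
        if not 900<cv2.contourArea(k)<1800: continue
        rc=cv2.minAreaRect(onz(c,k[:,0,:].astype(float),.02)[:,:2].astype(np.float32))
        if -.45<rc[0][1]<0: print(n,np.round([*rc[0],*rc[1],rc[2]],4))
plan(2,0,[.455,-.33,.1],[.455,-.33,.0085],[.51,-.33,.0085])"
```

```text
clock: 34.75
eef_pos: [0.4472, -0.3278, 0.1879]
orientation: [1.0, 0.017, -0.001, -0.002]
ft_force: [-0.1, 1.3, 0.0]
width: 0.471
grip_force: 0.0
[-0.83  0.49  1.65  0.    1.    0.7 ]
scene [ 0.7842 -0.1362  0.0777  0.078   0.104 ]
scene [ 0.5446 -0.3297  0.1011  0.131   0.0884]
clk 34.85 pos [ 0.4476 -0.3271  0.1886] rot [-0.13  0.06  0.05] F [ 0.2  0.1 -1. ]
  shift [ 7.3  3.2 88.6] mm -> [0.455, -0.33, 0.1]
  shift [ 0.   0.  91.5] mm -> [0.455, -0.33, 0.0085]
  shift [55.   1.9  0. ] mm -> [0.51, -0.33, 0.0085]
```

```bash
python3 -m jog '[[[0.007,0.003,0.04,0,0,0,0.04],[0,0,0.04,0,0,0,0.04],[0,0,0.04,0,0,0,0.04],[0,0,0.04,0,0,0,0.04],[0,0,0.0205,0,0,0,0.04],[0.01,0,0,0,0,0,0.04],[0.01,0,0,0,0,0,0.04],[0.01,0,0,0,0,0,0.04],[0.01,0,0,0,0,0,0.04],[0.01,0,0,0,0,0,0.04],[0.008,0,0,0,0,0,0.04],[0,0,0,0,0,0,0.04]]]'
python3 -m jog '[[[0.005,0,0,0,0,0,0.04],[0.005,0,0,0,0,0,0.04],[0,0,0,0,0,0,0.04]]]'; python3 -m jog '[[[0.004,0,0,0,0,0,0.04],[0,0,0,0,0,0,0.04]]]'
```

```text
clock: 36.35
eef_pos: [0.5145, -0.33, 0.0092]
orientation: [1.0, 0.017, 0.001, 0.001]
ft_force: [0.2, -1.1, -0.3]
width: 0.468
grip_force: 0.0
clock: 36.72
eef_pos: [0.5237, -0.3293, 0.0089]
orientation: [1.0, 0.017, 0.001, 0.0]
ft_force: [0.1, -1.1, -0.6]
width: 0.468
grip_force: 0.1
clock: 36.98
eef_pos: [0.524, -0.3289, 0.009]
orientation: [1.0, 0.018, -0.003, -0.001]
ft_force: [-9.2, -2.3, 3.5]
width: 0.469
grip_force: 4.7
```

Contact at TCP x = 0.524. Pressing, then the first 40° of the arc.

```bash
python3 -m jog '[[[0.003,0,0,0,0,0,0.04],[0,0,0,0,0,0,0.04],[-0.0001,0,-0.0085,0,0,0,0.04],[-0.0001,0,-0.0082,0,0,0,0.04],[0.001,0,-0.008,0,0,0,0.04],[0.0018,0,-0.0079,0,0,0,0.04],[0,0,0,0,0,0,0.04]]]'
python3 -m jog '[[[0.0025,0,-0.0075,0,0,0,0.04],[0.0033,0,-0.0071,0,0,0,0.04],[0.0037,0,-0.0066,0,0,0,0.04],[0.0044,0,-0.0062,0,0,0,0.04],[0,0,0,0,0,0,0.04]]]'
python3 -c "
from h import *
W=world(cam('scene'));m=(W[...,0]>.5)&(W[...,0]<.64)&(W[...,1]>-.38)&(W[...,1]<-.365)&(W[...,2]>.012)
print(np.round(W[m][::8],3).tolist())"
```

```text
clock: 37.85
eef_pos: [0.5278, -0.3285, 0.0414]
orientation: [1.0, 0.018, -0.005, -0.002]
ft_force: [-13.0, -2.8, 3.2]
width: 0.471
grip_force: 6.2
clock: 38.48
eef_pos: [0.5433, -0.3283, 0.0698]
orientation: [1.0, 0.018, -0.003, -0.001]
ft_force: [-10.2, -0.4, 7.5]
width: 0.469
grip_force: 6.1
[[0.507, -0.366, 0.423], [0.513, -0.372, 0.416], [0.518, -0.371, 0.415], [0.521, -0.373, 0.412], [0.523, -0.369, 0.412], [0.525, -0.365, 0.411], [0.525, -0.366, 0.409], [0.527, -0.38, 0.405], [0.529, -0.38, 0.404], [0.531, -0.378, 0.403], [0.533, -0.379, 0.403], [0.533, -0.378, 0.401], [0.535, -0.378, 0.399], [0.538, -0.377, 0.4], [0.54, -0.377, 0.399], [0.538, -0.377, 0.394], [0.539, -0.375, 0.393], [0.544, -0.371, 0.395], [0.547, -0.367, 0.396], [0.544, -0.38, 0.386], [0.55, -0.371, 0.391], [0.552, -0.365, 0.39], [0.553, -0.372, 0.385], [0.556, -0.366, 0.386], [0.556, -0.371, 0.38], [0.552, -0.379, 0.37], [0.561, -0.367, 0.378], [0.561, -0.368, 0.372], [0.564, -0.366, 0.366], [0.547, -0.379, 0.175], [0.554, -0.377, 0.176], [0.551, -0.373, 0.168], [0.555, -0.379, 0.166], [0.557, -0.375, 0.165
[... 269 characters left out ...]
3, -0.369, 0.115], [0.557, -0.375, 0.075], [0.561, -0.371, 0.076], [0.563, -0.366, 0.075], [0.567, -0.379, 0.072], [0.569, -0.376, 0.07], [0.569, -0.372, 0.066], [0.573, -0.367, 0.067], [0.576, -0.377, 0.063], [0.578, -0.37, 0.061], [0.583, -0.365, 0.065], [0.582, -0.376, 0.053], [0.585, -0.37, 0.054], [0.591, -0.379, 0.053], [0.591, -0.375, 0.049], [0.594, -0.369, 0.049], [0.597, -0.38, 0.045], [0.6, -0.377, 0.045], [0.6, -0.373, 0.04], [0.603, -0.367, 0.04], [0.608, -0.377, 0.039], [0.611, -0.374, 0.039], [0.612, -0.369, 0.037], [0.613, -0.367, 0.033], [0.618, -0.377, 0.032], [0.62, -0.374, 0.03], [0.62, -0.37, 0.026], [0.627, -0.379, 0.027], [0.627, -0.375, 0.023], [0.631, -0.369, 0.025]]
```

It stands at about 37°, as intended. Finishing the arc.

```bash
python3 -m jog '[[[0.0049,0,-0.0056,0,0,0,0.04],[0.0056,0,-0.0051,0,0,0,0.04],[0.0064,0,-0.0044,0,0,0,0.04],[0.0069,0,-0.0039,0,0,0,0.04],[0.007,0,-0.0031,0,0,0,0.04],[0.0071,0,-0.0025,0,0,0,0.04]]]'
python3 -m jog '[[[0.0082,0,-0.0019,0,0,0,0.04],[0.0082,0,-0.0015,0,0,0,0.04],[0.0063,0,-0.0015,0,0,0,0.04],[0.006,0,-0.0015,0,0,0,0.04],[0,0,0,0,0,0,0.04]]]'
python3 -m jog '[[[0,0,-0.03,0,0,0,0.04],[0,0,-0.04,0,0,0,0.04],[-0.05,0,-0.04,0,0,0,0.06],[-0.05,0,0,0,0,0,0.06],[0,0,0,0,0,0,0.06]]]'
python3 -c "
from h import *
stand(cam('scene'),.54,.70,-.44,-.22)
plan(92,0)"
```

```text
clock: 39.28
eef_pos: [0.5841, -0.3275, 0.096]
orientation: [1.0, 0.017, -0.0, 0.0]
ft_force: [-4.4, 0.3, 9.0]
width: 0.468
grip_force: 4.8
clock: 39.9
eef_pos: [0.6137, -0.3262, 0.0998]
orientation: [1.0, 0.017, 0.0, 0.0]
ft_force: [-0.3, -0.4, 1.7]
width: 0.466
grip_force: 0.6
clock: 40.52
eef_pos: [0.5107, -0.3287, 0.2091]
orientation: [1.0, 0.016, -0.001, -0.001]
ft_force: [-0.2, 0.1, -0.6]
width: 0.704
grip_force: 0.0
598 z [0.0874 0.0996 0.1031]
rect [ 0.6171 -0.3243  0.0236  0.1295  1.8192] y -0.38915571786882575 -0.2594567755051201
clk 40.575 pos [ 0.5129 -0.3295  0.2092] rot [-3.000e-02 -4.000e-02 -9.013e+01] F [ 0.1 -0.7  0.3]
```

```bash
python3 -m jog '[[[0,0,0,0,0,-10,0.06],[0,0,0,0,0,-10,0.06],[0,0,0,0,0,-10,0.06],[0,0,0,0,0,-10,0.06],[0,0,0,0,0,-10,0.06],[0,0,0,0,0,-10,0.06],[0,0,0,0,0,-10,0.06],[0,0,0,0,0,-10,0.06],[0,0,0,0,0,-10,0.06],[-0.012,0.034,0,0,0,0,0.06],[-0.012,0.034,0,0,0,0,0.06],[-0.0135,0.036,0,0,0,0,0.06],[0,0,0,0,0,0,0.06],[0,0,0,0,0,0,0.06]]]'
python3 -c "
from h import *
stand(cam('scene'),.54,.70,-.44,-.22)
plan(92,0,[.6185,-.364,.13],[.6185,-.364,.063])"
```

```text
clock: 42.32
eef_pos: [0.6197, -0.3628, 0.208]
orientation: [0.695, 0.719, 0.0, -0.001]
ft_force: [-0.9, 0.6, -1.1]
width: 0.704
grip_force: 0.0
586 z [0.0876 0.0997 0.1032]
rect [ 0.6172 -0.3248  0.0251  0.131   1.5573] y -0.3903700253732177 -0.2592772649075947
clk 42.375 pos [ 0.6192 -0.3629  0.2084] rot [-0.04 -0.07  0.  ] F [0.3 0.3 0.2]
  shift [-1.1 -0.8 78.4] mm -> [0.6185, -0.364, 0.13]
  shift [ 0.  0. 67.] mm -> [0.6185, -0.364, 0.063]
```

```bash
python3 -m jog '[[[-0.001,-0.001,0.04,0,0,0,0.06],[0,0,0.04,0,0,0,0.06],[0,0,0.03,0,0,0,0.06],[0,0,0.021,0,0,0,0.06],[0,0,0.014,0,0,0,0.06],[0,0,0,0,0,0,0.06],[0,0,0,0,0,0,0.0],[0,0,0,0,0,0,0.0],[0,0,0,0,0,0,0.0],[0,0,0,0,0,0,0.0]]]' 70
python3 -m jog '[[[0,0,-0.03,0,0,0,0],[0,-0.02,-0.04,0,0,0,0],[0,-0.045,-0.045,0,0,0,0],[0,-0.045,-0.02,0,0,0,0],[0,-0.045,0,0,0,0,0],[0,-0.03,0,0,0,0,0],[0,0,0,0,0,0,0]]]'
python3 -c "
from h import *
print(np.round(sensors.observe()['q'],2))
b=np.array([.611,.275,0]);Rc=R.from_euler('z',7.8,degrees=True)
P=lambda x,y,z:np.round(b+Rc.apply([x,y,z]),4)
plan(92,0,[.42,-.02,.2])
plan(7.8,0,[.42,-.02,.2],P(-.205,.019,.2),P(-.205,.019,.077),P(-.094,.019,.077))"
```

```text
clock: 43.62
eef_pos: [0.6196, -0.3653, 0.0654]
orientation: [0.695, 0.719, 0.0, 0.002]
ft_force: [-0.5, -1.3, 2.2]
width: 0.223
grip_force: 70.3
clock: 44.5
eef_pos: [0.4324, -0.3703, 0.1981]
orientation: [0.696, 0.718, 0.0, -0.001]
ft_force: [0.4, -0.1, -2.1]
width: 0.224
grip_force: 69.9
[-0.9   0.49  1.61  0.    1.04 -0.94]
clk 44.5 pos [ 0.4324 -0.3703  0.1981] rot [-0.05 -0.1  -0.15] F [ 0.4 -0.1 -2.1]
  shift [ 3.505e+02 -2.000e-01 -1.900e+00] mm -> [0.42, -0.02, 0.2]
clk 44.5 pos [ 0.4324 -0.3703  0.1981] rot [-1.100e-01 -5.000e-02  8.405e+01] F [ 0.4 -0.1 -2.1]
  shift [  35.2 -348.7   -1.9] mm -> [0.42, -0.02, 0.2]
  shift [  24.3 -285.3    0. ] mm -> [0.4053 0.266  0.2   ]
  shift [  0.   0. 123.] mm -> [0.4053 0.266  0.077 ]
  shift [111.  -0.   0.] mm -> [0.5153 0.2811 0.077 ]
```

```bash
python3 -m jog '[[[0.05,0,0,0,0,0,0],[0.05,0,0,0,0,0,0],[0.05,0,0,0,0,0,0],[0.05,0,0,0,0,0,0],[0.05,0,0,0,0,0,0],[0.05,0,0,0,0,0,0],[0.05,0,0,0,0,0,0],[0,0,0,0,0,10.5,0],[0,0,0,0,0,10.5,0],[0,0,0,0,0,10.5,0],[0,0,0,0,0,10.5,0],[0,0,0,0,0,10.5,0],[0,0,0,0,0,10.5,0],[0,0,0,0,0,10.5,0],[0,0,0,0,0,10.5,0],[0,0,0,0,0,0,0]]]'
python3 -c "
from h import *
s=sensors.observe();print(s['width'],s['grip_force'])
b=np.array([.611,.275,0]);Rc=R.from_euler('z',7.8,degrees=True)
P=lambda x,y,z:np.round(b+Rc.apply([x,y,z]),4)
plan(7.8,0,P(-.205,.019,.2))"
```

```text
clock: 46.5
eef_pos: [0.4233, -0.0208, 0.1982]
orientation: [0.997, 0.071, 0.001, 0.0]
ft_force: [-0.2, -0.1, -2.0]
width: 0.225
grip_force: 69.8
0.22463531865391345 69.84206199645996
clk 46.5 pos [ 0.4233 -0.0208  0.1982] rot [ 0.01 -0.07  0.34] F [-0.2 -0.1 -2. ]
  shift [  21.1 -286.6   -1.8] mm -> [0.4053 0.266  0.2   ]
```

```bash
python3 -m jog '[[[0.003,-0.041,0,0,0,0.3,0],[0.003,-0.041,0,0,0,0,0],[0.003,-0.041,0,0,0,0,0],[0.003,-0.041,0,0,0,0,0],[0.003,-0.041,0,0,0,0,0],[0.003,-0.041,0,0,0,0,0],[0.003,-0.041,0,0,0,0,0],[0,0,0.035,0,0,0,0],[0,0,0.035,0,0,0,0],[0,0,0.035,0,0,0,0],[0,0,0.017,0,0,0,0],[0,0,0,0,0,0,0],[0,0,0,0,0,0,0]]]'
python3 -c "
from h import *
b=np.array([.611,.275,0]);Rc=R.from_euler('z',7.8,degrees=True)
P=lambda x,y,z:b+Rc.apply([x,y,z])
s=cam('scene');W=world(s);q=(Rc.inv().apply((W-b).reshape(-1,3))).reshape(W.shape)
m=(W[...,2]>.095)&(W[...,2]<.118)&(s['range_z']>0)&(q[...,0]>-.18)&(q[...,0]<-.082)&(abs(q[...,1])<.06)
p=q[m];rc=cv2.minAreaRect(p[:,:2].astype(np.float32));print(len(p),np.round([*rc[0],*rc[1],rc[2]],4),p.max(0),p.min(0))
plan(7.8,0,P(-.094,.019,.077))
t=cam('top');A=cv2.resize(s['frame'][205:355,370:520],None,fx=2.6,fy=2.6);cv2.imwrite('pics/s9.png',A[:,:,::-1])"
```

```text
clock: 48.12
eef_pos: [0.4056, 0.2665, 0.0766]
orientation: [0.998, 0.068, 0.001, -0.0]
ft_force: [-0.2, 0.0, -1.3]
width: 0.224
grip_force: 69.9
292 [-1.37900e-01  1.86000e-02  2.19000e-02  8.38000e-02  8.91632e+01] [-0.09601291  0.02919543  0.11493881] [-0.17981161  0.00725747  0.09509382]
clk 48.175 pos [0.4057 0.2665 0.0769] rot [-0.01 -0.16 -0.05] F [-0.1 -1.1 -1.5]
  shift [ 1.105e+02  4.000e-01 -1.000e-01] mm -> [0.51529111 0.28106695 0.077     ]
```

The box is on bay 2's line (cabinet y 0.0186 against 0.019). Inserting.

```bash
python3 -m jog '[[[0.014,0,0.001,0,0,0,0],[0.014,0,0,0,0,0,0],[0.014,0,0,0,0,0,0],[0.014,0,0,0,0,0,0],[0,0,0,0,0,0,0]]]'; python3 -m jog '[[[0.014,0,0,0,0,0,0],[0.014,0,0,0,0,0,0],[0.014,0,0,0,0,0,0],[0.011,0,0,0,0,0,0],[0,0,0,0,0,0,0]]]'
```

```text
clock: 48.85
eef_pos: [0.4624, 0.2737, 0.0753]
orientation: [0.998, 0.067, 0.001, -0.0]
ft_force: [-0.8, 0.4, -1.9]
width: 0.225
grip_force: 69.9
clock: 49.48
eef_pos: [0.5143, 0.2807, 0.0753]
orientation: [0.998, 0.067, 0.001, -0.0]
ft_force: [0.1, -0.1, -0.9]
width: 0.224
grip_force: 69.9
```

```bash
python3 -m jog '[[[0,0,0.004,0,0,0,0],[0,0,0,0,0,0,0.04],[0,0,0,0,0,0,0.04],[0,0,0,0,0,0,0.04],[-0.02,0,0,0,0,0,0.04],[-0.02,0,0,0,0,0,0.04],[-0.015,0,-0.01,0,0,0,0.04],[0,0,-0.01,0,0,0,0.0],[0,0,0,0,0,0,0.0],[0,0,0,0,7.5,0,0],[0,0,0,0,7.5,0,0],[0,0,0,0,0,0,0]]]'
python3 -c "
from h import *
print(np.round(sensors.observe()['q'],2))
b=np.array([.611,.275,0]);Rc=R.from_euler('z',7.8,degrees=True)
P=lambda x,y,z:np.round(b+Rc.apply([x,y,z]),4)
s=cam('scene');W=world(s);q=(Rc.inv().apply((W-b).reshape(-1,3))).reshape(W.shape)
m=(W[...,2]>.09)&(W[...,2]<.112)&(s['range_z']>0)&(q[...,0]>-.14)&(q[...,0]<-.08)&(abs(q[...,1])<.05);p=q[m];print(len(p),p.min(0) if len(p) else '',p.max(0) if len(p) else '')
print(Rc.inv().apply(sensors.observe()['eef_pos']-b))
plan(7.8,15,P(-.145,.018,.062),P(-.077,.018,.062))"
```

```text
clock: 50.98
eef_pos: [0.4562, 0.2727, 0.0907]
orientation: [0.989, 0.067, 0.129, -0.008]
ft_force: [0.1, 0.2, -0.1]
width: 0.001
grip_force: 0.0
[ 0.36  0.58  1.96 -0.17  0.35  1.95]
92 [-0.12013576  0.00743742  0.09095101] [-0.09002192  0.02756465  0.1101792 ]
[-0.15132254  0.01903699  0.09121869]
clk 51.025 pos [0.4585 0.2733 0.0912] rot [ 0.06  0.04 -0.07] F [0.5 0.6 1. ]
  shift [-1.4  1.  29.9] mm -> [0.4649 0.2732 0.062 ]
  shift [65.7  0.  17.6] mm -> [0.5323 0.2824 0.062 ]
```

```bash
python3 -m jog '[[[-0.001,0.001,0.015,0,0,0,0],[0,0,0.015,0,0,0,0],[0,0,0,0,0,0,0],[0.008,0,0.0021,0,0,0,0],[0.008,0,0.0021,0,0,0,0],[0.008,0,0.0021,0,0,0,0],[0.008,0,0.0021,0,0,0,0],[0,0,0,0,0,0,0]]]'
python3 -c "
from h import *
b=np.array([.611,.275,0]);Rc=R.from_euler('z',7.8,degrees=True)
P=lambda x,y,z:np.round(b+Rc.apply([x,y,z]),4)
plan(7.8,15,P(-.077,.018,.062))"
```

```text
clock: 52.02
eef_pos: [0.4996, 0.2779, 0.0626]
orientation: [0.989, 0.066, 0.132, -0.009]
ft_force: [0.1, 0.4, -0.4]
width: -0.004
grip_force: 0.0
clk 52.025 pos [0.4996 0.2779 0.0626] rot [ 0.02 -0.18 -0.13] F [ 0.1  0.4 -0.4]
  shift [31.8 -0.   9.2] mm -> [0.5323 0.2824 0.062 ]
```

```bash
python3 -m jog '[[[0.008,0,0.0022,0,0,0,0],[0.008,0,0.0022,0,0,0,0],[0.008,0,0.0022,0,0,0,0],[0.005,0,0.0015,0,0,0,0],[0.003,0,0.001,0,0,0,0],[0,0,0,0,0,0,0]]]'
python3 -m jog '[[[-0.02,0,-0.005,0,0,0,0],[-0.04,0,-0.01,0,0,0,0],[-0.04,0,-0.02,0,-8,0,0],[0,0,-0.03,0,-7,0,0],[0,0,-0.05,0,0,0,0.03],[0,0,-0.04,0,0,0,0.03],[-0.03,0.04,0,0,0,0,0.03],[0,0.04,0,0,0,0,0.03],[0,0,0,0,0,0,0.03]]]'
python3 -c "
from h import *
b=np.array([.611,.275,0]);Rc=R.from_euler('z',7.8,degrees=True)
t=cam('top');s=cam('scene')
A=cv2.resize(s['frame'][205:355,370:520],None,fx=2.6,fy=2.6);B=cv2.resize(t['frame'][145:295,130:280],None,fx=2.6,fy=2.6)
cv2.imwrite('pics/s10.png',np.hstack([A,B])[:,:,::-1])
for n,c in(('s',s),('t',t)):
    W=world(c);m=(W[...,2]>.095)&(W[...,2]<.13)&(c['range_z']>0)&(W[...,0]>.36)&(W[...,0]<.43)&(W[...,1]>.36)&(W[...,1]<.44);print(n,m.sum(),W[m].mean(0) if m.any() else '')
print(proj(s,[[.3963,.4,.118]]),(proj(s,[[.3963,.4,.118]])-[370,205])*2.6,np.round(sensors.observe()['q'],2))
plan(82,0,[.3963,.4004,.2],[.3963,.4004,.0725])"
```

```text
clock: 52.78
eef_pos: [0.5315, 0.2821, 0.0618]
orientation: [0.989, 0.066, 0.131, -0.009]
ft_force: [0.1, 0.5, -0.4]
width: 0.0
grip_force: 0.0
clock: 53.9
eef_pos: [0.404, 0.1825, 0.1897]
orientation: [0.998, 0.065, 0.001, 0.0]
ft_force: [-0.3, -0.0, 0.7]
width: 0.347
grip_force: 0.0
s 73 [0.39591162 0.3801685  0.11524972]
t 11 [0.39533346 0.39803575 0.11709789]
[[488.89493968 219.71336076]] [[309.12684317  38.25473797]] [0.17 0.35 1.92 0.   0.87 1.61]
clk 54.0 pos [0.4042 0.1842 0.1895] rot [  0.08  -0.11 -74.39] F [ 0.8 -0.6 -0. ]
  shift [213.  -37.9 -10.5] mm -> [0.3963, 0.4004, 0.2]
  shift [  0.    0.  127.5] mm -> [0.3963, 0.4004, 0.0725]
```

View pics/s10.png

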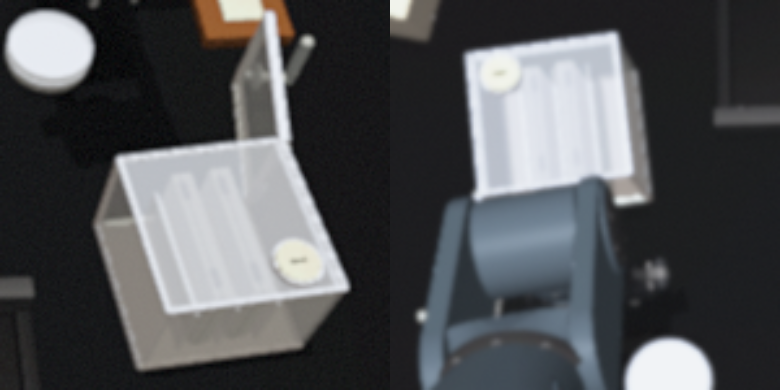

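Both boxes stand in their bays, with front ends inside at crop (183,180) and (218,172). The handle tip at (307,40) matches the prediction of (309,38). Gripping the handle to close the door.

```bash
python3 -m jog '[[[0,0,0,0,0,-10.6,0.03],[0,0,0,0,0,-10.6,0.03],[0,0,0,0,0,-10.6,0.03],[0,0,0,0,0,-10.6,0.03],[0,0,0,0,0,-10.6,0.03],[0,0,0,0,0,-10.6,0.03],[0,0,0,0,0,-10.6,0.03],[0.043,-0.0075,-0.002,0,0,0,0.03],[0.043,-0.0075,-0.002,0,0,0,0.03],[0.043,-0.0075,-0.002,0,0,0,0.03],[0.042,-0.0075,-0.002,0,0,0,0.03],[0.042,-0.0075,-0.002,0,0,0,0.03],[0,0,0,0,0,0,0.03],[0,0,0,0,0,0,0.03]]]'
python3 -c "
from h import *
plan(82,0,[.3960,.4000,.0725])"
```

```text
clock: 55.75
eef_pos: [0.3956, 0.4006, 0.1987]
orientation: [0.755, 0.656, -0.0, 0.0]
ft_force: [1.0, -0.3, -0.4]
width: 0.348
grip_force: 0.0
clk 55.75 pos [0.3956 0.4006 0.1987] rot [ 0.01  0.06 -0.01] F [ 1.  -0.3 -0.4]
  shift [ -0.6   0.5 126.2] mm -> [0.396, 0.4, 0.0725]
```

```bash
python3 -m jog '[[[0,0,0.04,0,0,0,0.03],[0,0,0.04,0,0,0,0.03],[0,0,0.03,0,0,0,0.03],[0,0,0.016,0,0,0,0.03],[0,0,0,0,0,0,0.03],[0,0,0,0,0,0,0],[0,0,0,0,0,0,0],[0,0,0,0,0,0,0]]]' 25
python3 -m jog '[[[-0.0188,-0.0047,0,0,0,-8,0],[-0.0188,-0.0047,0,0,0,-8,0],[-0.0188,-0.0047,0,0,0,-8,0],[-0.0188,-0.0047,0,0,0,-8,0],[-0.0188,-0.0047,0,0,0,-8,0],[-0.0188,-0.0047,0,0,0,-8,0],[-0.0188,-0.0047,0,0,0,-8,0],[-0.0188,-0.0047,0,0,0,-8,0],[-0.0188,-0.0047,0,0,0,-8,0],[-0.0188,-0.0047,0,0,0,-8,0],[-0.0188,-0.0047,0,0,0,-8,0],[-0.0188,-0.0047,0,0,0,-8,0],[0,0,0,0,0,0,0]]]'
cat >> h.py <<'E'
def door():
    p=sensors.observe()['eef_pos'][:2]-[.5223,.3436];q=R.from_euler('z',-7.8,degrees=True).apply([*p,0]);print('door deg',np.degrees(np.arctan2(-q[0],-q[1]))-18,'r',np.linalg.norm(p))
E
python3 -c "
from h import *
door();plan(187.8,0)"
```

```text
clock: 56.75
eef_pos: [0.3959, 0.4006, 0.0742]
orientation: [0.755, 0.655, 0.0, -0.0]
ft_force: [-4.6, 1.3, 4.1]
width: 0.135
grip_force: 26.1
clock: 58.38
eef_pos: [0.4782, 0.2092, 0.0742]
orientation: [0.019, 1.0, 0.001, 0.005]
ft_force: [1.7, 5.7, -0.3]
width: 0.128
grip_force: 26.1
door deg 7.950980996940306 r 0.14145807912292652
clk 58.375 pos [0.4782 0.2092 0.0742] rot [ 0.09  0.53 -9.94] F [ 1.7  5.7 -0.3]
```

```bash
python3 -m jog '[[[-0.0094,-0.0027,0,0,0,-4,0],[-0.0094,-0.0027,0,0,0,-4,0],[0,0,0,0,0,0,0]]]'
python3 -m jog '[[[-0.003,0,0,0,0,0,0],[0,0,0,0,0,0,0]]]'
python3 -m jog '[[[-0.003,0,0,0,0,0,0],[0,0,0,0,0,0,0]]]'
python3 -c "
from h import *
door();plan(187.8,0)"
```

```text
clock: 58.75
eef_pos: [0.496, 0.2045, 0.0743]
orientation: [-0.051, 0.999, 0.001, 0.004]
ft_force: [1.1, 7.0, -1.5]
width: 0.13
grip_force: 26.0
clock: 59.0
eef_pos: [0.4966, 0.2044, 0.0742]
orientation: [-0.051, 0.999, 0.001, 0.002]
ft_force: [-1.0, 5.9, 2.4]
width: 0.13
grip_force: 26.4
clock: 59.25
eef_pos: [0.4966, 0.2044, 0.0742]
orientation: [-0.051, 0.999, 0.0, -0.001]
ft_force: [-5.8, 4.3, 6.8]
width: 0.134
grip_force: 26.8
door deg 0.2541259339149988 r 0.14159006789226652
clk 59.25 pos [0.4966 0.2044 0.0742] rot [ 0.03 -0.1  -1.9 ] F [-5.8  4.3  6.8]
```

The door has come to its stop at about 0°. Release, lift clear and check.

```bash
python3 -m jog '[[[0.003,0,0,0,0,0,0],[0,0,0,0,0,0,0.026],[0,0,0,0,0,0,0.026],[0,0,0,0,0,0,0.03],[0,0,-0.02,0,0,0,0.03],[0,0,-0.04,0,0,0,0.03],[0,0,-0.05,0,0,0,0.03],[0.03,0.05,-0.03,0,0,0,0.03],[0.03,0.06,0,0,0,0,0.03],[0,0.06,0,0,0,0,0.03],[0,0.06,0,0,0,0,0.03],[0,0.06,0,0,0,0,0.03],[0,0,0,0,0,0,0.03],[0,0,0,0,0,0,0.03]]]'
python3 -c "
from h import *
t=cam('top');s=cam('scene')
A=cv2.resize(s['frame'][205:355,370:520],None,fx=2.6,fy=2.6);B=cv2.resize(t['frame'][145:295,130:280],None,fx=2.6,fy=2.6)
cv2.imwrite('pics/s11.png',np.hstack([A,B])[:,:,::-1])
for n,c in(('s',s),('t',t)):
    W=world(c);m=(W[...,2]>.1)&(W[...,2]<.125)&(c['range_z']>0)&(W[...,0]>.47)&(W[...,0]<.512)&(W[...,1]>.19)&(W[...,1]<.23);print(n,m.sum(),W[m].mean(0) if m.any() else '')
plan(0,0)"
```

```text
clock: 61.0
eef_pos: [0.4094, 0.4791, 0.2112]
orientation: [-0.052, 0.999, -0.001, -0.0]
ft_force: [-0.5, 0.2, -0.0]
width: 0.354
grip_force: 0.0
s 33 [0.50156231 0.20383431 0.11074558]
t 17 [0.49634828 0.20241013 0.11529684]
clk 61.1 pos [0.4099 0.4782 0.2116] rot [ 1.000e-02 -1.300e-01 -1.742e+02] F [0.6 0.2 0.6]
```

View pics/s11.png

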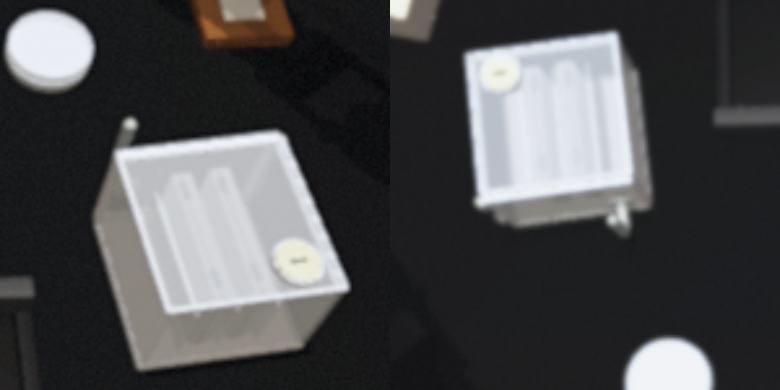

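The door is flush with the front, with the handle at (130,125) left and (620,218) right. Both boxes stand inside and the arm is clear.

```bash
python3 -c "
from plant import job
print(job.sign_off())"
```

```text
the job is handed in; nothing more can be done
None
```

Job handed in after about 61 s of robot time: both slide boxes present stand on their long edges in bays 2 and 3, the door is shut, and I kept the arm clear of the beaker throughout; sign-off returned no verdict.

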